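# Load the plate carrier into the hand pad printer

## Robot

A 6-joint arm with a two-finger parallel gripper is mounted at the origin on the work surface. World frame = base frame: x ahead of the robot, y to its left, z up, the work surface at z = 0. Lengths are in m, angles in rad, forces in N, time in s.
With the tool pointing down it reaches from about 0.35 to 0.975 m from the base axis. Payload 4.9 kg.
Tool frame: the origin (TCP) lies at the very end of the fingers, on their centre line; the grasp point (between the pads) lies 19 mm behind it; z points along the fingers, y is the direction in which the jaws open and shut (so a half turn about z gives the same grasp; the last joint's range is limited). The gripper opens to 85 mm and grips with 20 to 120 N. Pads are 22 mm wide; open, the fingers measure 114 mm over their backs; the gripper's body (76 mm by 85 mm) begins 54 mm behind the grasp point. The pads swing forward as they close: fully open they stand 13 mm farther back than shut.
Start: joints at [-0.119, 0.053, 1.613, -0, 1.476, -0.119], TCP at [0.625, 0, 0.231] pointing down, gripper open.
Joint ranges: [-3.01, 3.01], [-1.01, 2.22], [0.06, 2.58], [-1.02, 4.17], [0.09, 2.62], [-3.14, 3.14]. Speed limits (rad/s): [2.57, 2.57, 3.14, 3.14, 3.14, 3.14].

## Interface

Orientations are given as a rotation vector (axis times angle).
In Python, from station import ctrl gives the robot as it stands.
- The arm moves only by the tool apply_moves, never from a script. Its argument "deltas" is a list of rows, each a list of 5 numbers: the shift along the tool's x, y, z in m, then the turn about the tool's z in rad, then the gripper's target within -1 to 1 (fully open at 1, half-way at 0, shut at -1). A call has exactly 8 rows; each row shifts and turns the pose as measured when the row begins, along the tool's axes as they then stand; what a row does not reach is not made up. A row lasts 1/8 s, in which the tool goes at most 62.5 mm and 10.7 degrees, less where a joint would pass 70% of its speed; a pose out of reach is approached as far as the arm can. A call with a gripper value outside its range is refused whole. The fingers move at their own pace and stop on an object; "grip_force" is the grip in N (left out, the last holds). Time passes only in rows, so rows that do not move let the fingers close, or fill a call up. It gives the time, the measured TCP pose, the force and the opening at its end, in the units of the state.
- ctrl.get_obs(): the state, without advancing time (a new reading comes with each control period).
- ctrl.get_image(name): name is "scene" or "side" or "wrist"; returns a dict with "img" (384x512x3 uint8, red, green, blue), "range_z" (384x512 float32, m along the optical axis (not along the pixel's ray), 0 where there is no reading), "mtx" (3x3 intrinsics, pixels), "k1" (the pictures are not rectified: a ray, as slopes to the right and down, at radius r is drawn at 1 + k1 r^2 times it, then the intrinsics apply), "eye" and "attitude" of the camera in the world; the wrist camera has in their place "mount" (4x4, takes a point from camera to tool coordinates, whose origin is the TCP and whose axes are the flange's). Camera axes: x right, y down, z forward; pixel columns grow to the right and rows downward; lengths in m; the calibration is good to about 2 mm. A picture is of the moment at which its call begins: read the wrist's pose just before it.
- ctrl.finish_job(): hands the job in, once; it reports no verdict.
Trained networks look in a picture, given as the dict that the camera call returned (one of the last four; its "shot" number tells which), for a name from the list of things; names that differ only in an ending like _2 or _b are one class to them, and where a whole thing is asked for, a point or a joint stands for the part that bears it (a point fixed in the world has none). Each returns a list of dicts, best first, with "confidence" (0 to 1); they miss things now and then, are a little off and sometimes report something else, mostly with a low value. They report only what shows in the picture. A call takes as long as a camera call. They do not tell look-alikes from the thing itself.
- ctrl.search_frame(picture, target): "extent" ([left, top, width, height] in pixels, round what is visible of it).
- ctrl.spot_point(picture, target): "uv" ([column, row] in pixels: a listed point, or the origin of a listed thing).
The state is a dict: "t": time; "q": joint angles; "dq": joint speeds; "effort": joint torques, N m; "tool_pos": TCP position; "tool_rot": TCP orientation; "contact_force": force on the tool from outside, world axes, zero at the start; "wrist_torque": the same for the moment, N m; "opening": finger opening in m.
Only numpy, scipy, OpenCV 4.12 (cv2) and the standard library are available. Lean on these libraries where they do the work, as an engineer would, in place of code of your own. Each camera call takes 0.05 s, during which the arm holds its last target.

## Task

Load the printing-plate carrier into the track of the hand pad printer: it goes in from the open end of the track only, nose first with its black handle left on the outside. Slide it fully home and press it firmly, without ramming, against the rear stop, so that the spring plunger in the rail drops into the carrier's notch; then let go. Leave the two ink pots and the ink cup standing where they are.

Things in the scene. Friction and masses are not known exactly. Their poses are not given: they have to be found in the camera images.
- press: Bench-top hand pad printer, grey casting, fixed; place and heading vary. Origin at bench height under the plate bed; z up, +y = the way the carrier is pushed in. Base 200 (x) by 500 mm (y -120 to 380), top 30 mm high. On it the bed, 111 mm wide, its floor 50 mm above the bench: first a bare apron (y -100 to -30), then, level with it, the track (y -30 to 80).
- press_mouth (a point): Middle of the track's open end, on the bed floor; axes as press. Track: two side rails 87 mm apart and 11 mm high, each with a dark 6 mm thick gib strip on top that overhangs inwards; 69 mm free between the strips; strips' tops 17 mm above the bed floor; 111 mm over all.
- rear_stop: Rear stop of the track: rigid grey block, 24 mm high, across the whole track. Origin: middle of the face that the carrier's nose meets, on the bed floor, 110 mm beyond press_mouth along +y; axes as press. A push of about 20 to 30 N on the carrier's handle overcomes the sliding resistance and presses the nose on it firmly.
- press_column (a point): Top centre of the printer's column (38 mm thick, 320 mm above the bench), at y 165 of press. From it the swung-away print head, 260 to 365 mm high, reaches to y 325 over a part table, away from the track.
- plunger (a joint): Spring plunger with a 10 mm brass ball nose in the +x rail, 35 mm before the stop. Metres: 0 = out, grows as it is pressed into the rail. Over the last 25 mm of travel the carrier's edge presses it back about 3 mm (5 N sideways), raising the resistance to sliding from 2-7 N to 6-14 N; it springs out to 0 when the notch reaches it, 1 to 3 mm before the stop.
- carrier: Printing-plate carrier, loose, 0.5-0.8 kg, flat on the bench. Origin: centre of underside; +x to the nose (etched ring), z up. Aluminium flange 150 by 84 by 8 mm (x -75 to 75), nose corners tapered to 68 mm wide over the last 20 mm; on it a 60 mm wide deck, top 29 mm above the underside, with an orange plate. The 12 mm flange ledges run under the gib strips.
- carrier_nose (a point): Middle of the nose edge of the underside, 75 mm ahead of the carrier's origin; axes as carrier. In the track the carrier has 3 mm total play sideways and 3 mm in height. Fingers across the deck meet the rails once the nose is more than about 50 mm inside the mouth.
- carrier_handle (a point): Centre of the black handle: an upright plate 12 mm thick (along x), 50 mm wide (y), from 29 to 63 mm above the carrier's underside, 60 mm behind its origin; axes as carrier. It stays outside the track.
- carrier_notch (a point): Notch in the edge of the carrier's right-hand (-y) flange: 12 mm long, centred 40 mm ahead of the carrier's origin; takes the plunger's nose when the carrier is home.
- pot_dark: Bystander: closed ink pot, dark with blue lid, 80 mm across, 98 mm high; origin centre of underside.
- pot_white: Bystander: closed white ink pot, 80 mm across, 98 mm high; origin centre of underside.
- ink_cup: Bystander: steel ink cup standing on its white rim, 73 mm across, 54 mm high with its knob; origin centre of underside.
Things that resemble listed ones, but are neither listed nor needed, are in the scene too. There is more than one size of the carrier; the job needs the smaller.

How it is judged:
On the way:
1. the carrier, in the track, is pressed on the rear stop (over 4 N) (contact force between carrier and rear_stop above 4 N and y of carrier_nose in the frame of rear_stop above -0.0025 m and y of carrier_handle in the frame of rear_stop below -0.12 m and x of carrier_nose in the frame of rear_stop between -0.004 and 0.004 m and z of carrier_nose in the frame of rear_stop between -0.004 and 0.004 m), for 0.1 s.
At the end, for the whole second after the job is handed in: Carrier in the track: nose within 2.5 mm of the rear stop, 3 mm of the centre line and floor, in line and level within 0.04 rad, handle end outside; plunger sprung out into the notch (under 1.5 mm); carrier at rest (y of carrier_nose in the frame of rear_stop above -0.0025 m and x of carrier_nose in the frame of rear_stop between -0.003 and 0.003 m and z of carrier_nose in the frame of rear_stop between -0.003 and 0.003 m and y of carrier_handle in the frame of rear_stop below -0.12 m and angle between the x axis of carrier and the y axis of press, either way round below 0.04 rad and angle between carrier's own z axis and vertical below 0.04 rad and value of joint plunger below 0.0015 m and linear speed of carrier below 0.01 m/s); the robot touches nothing.
It fails at once if the carrier is rammed: it presses on the printer with more than 45 N (contact force between carrier and press above 45 N).
It fails at once if an ink pot or the ink cup is shifted by more than 20 mm or tipped (distance of any of pot_dark, pot_white, ink_cup from where it was at the start of the episode above 0.02 m or angle between any of pot_dark, pot_white, ink_cup's own z axis and vertical above 0.3 rad).
It also fails if it takes over 54 s, if anything falls off the work surface, if the arm or the gripper's body presses on something with over 40 N, if the wrist force passes 120 N, or if a joint passes its speed limit or range.

## Working session

There is one attempt and no reset: what is moved stays moved. The work goes in short steps, Python scripts to look and compute and a tool call to move; the robot and the scene stay as the last step left them, time stands still between calls to the robot, and variables do not carry over. Pictures are saved under pics/ and viewed, and the job is handed in when it is done.

Besides the shell and the picture viewer there is one more tool, called after ">>>" in YAML: its name, and indented under it one key for each argument. apply_moves: Moves the arm, as the interface text tells. Its arguments: {"type":"object","properties":{"deltas":{"type":"array"},"grip_force":{"type":"number"}},"required":["deltas"]}

```bash
mkdir -p pics; ls; cat > h.py <<'E'
import numpy as np, cv2
from scipy.spatial.transform import Rotation as R
from station import ctrl
def save(p,n): cv2.imwrite('pics/'+n,p['img'][:,:,::-1])
def cam(p,obs=None):
    if 'mount' in p:
        T=np.eye(4);T[:3,:3]=R.from_rotvec(obs['tool_rot']).as_matrix();T[:3,3]=obs['tool_pos'];return T@np.array(p['mount'])
    T=np.eye(4);T[:3,3]=p['eye'];a=np.array(p['attitude']);T[:3,:3]=a if a.shape==(3,3) else R.from_rotvec(a).as_matrix();return T
def rays(p,uv):
    K=np.array(p['mtx']);k=float(p['k1'])
    d=np.array([k,0,0,0,0.])
    return cv2.undistortPoints(np.array(uv,float).reshape(-1,1,2),K,d).reshape(-1,2)
def cloud(p,obs=None):
    h,w=p['range_z'].shape
    vv,uu=np.mgrid[:h,:w];s=rays(p,np.stack([uu,vv],-1).reshape(-1,2)).reshape(h,w,2)
    z=p['range_z'];P=np.dstack([s[...,0]*z,s[...,1]*z,z]);T=cam(p,obs)
    return P@T[:3,:3].T+T[:3,3]
def onplane(p,uv,z,obs=None):
    T=cam(p,obs);s=rays(p,uv);d=np.c_[s,np.ones(len(s))]@T[:3,:3].T
    return T[:3,3]+d*((z-T[2,3])/d[:,2])[:,None]
E
python3 - <<'E'
from h import *
o=ctrl.get_obs();print(o)
for n in['scene','side','wrist']:
    p=ctrl.get_image(n);save(p,n+'0.png')
    print(n,p.get('eye'),p.get('attitude'),p['mtx'],p['k1'],p.get('mount'))
    for t in['press','carrier','carrier_handle','pot_dark','pot_white','ink_cup']:
        print(t,[(np.round(d['extent']),round(d['confidence'],2)) for d in ctrl.search_frame(p,t)])
    for t in['press_mouth','rear_stop','press_column','carrier','carrier_nose','carrier_handle','carrier_notch']:
        print(t,[(np.round(d['uv'],1),round(d['confidence'],2)) for d in ctrl.spot_point(p,t)])
    np.savez(n+'0.npz',c=cloud(p,o),img=p['img'])
E
```

```text
pics
{'t': 0.0, 'q': array([-1.19032557e-01,  5.33811466e-02,  1.61432517e+00, -1.60669692e-05,
        1.47603510e+00, -1.18977285e-01]), 'dq': array([ 0.00049372, -0.00039518, -0.00014272,  0.00072353, -0.00179898,
        0.00196893]), 'effort': array([ 2.70554956e-04, -3.93670499e+01, -3.70175600e+01, -1.62778279e-04,
        6.93513779e-03, -6.06393527e-06]), 'tool_pos': array([6.24353066e-01, 5.29377517e-05, 2.30029371e-01]), 'tool_rot': array([-2.22031328e+00, -2.22019397e+00,  2.10505429e-03]), 'contact_force': array([ 0.18820256,  0.60848688, -0.75456893]), 'wrist_torque': array([-0.03820599,  0.00556426,  0.01106715]), 'opening': 0.0852687821704188}
scene [ 1.52827945 -0.20917775  1.35179328] [-1.92312749 -1.69456249  0.62698961] [[470.65621634   0.         258.85156955]
 [  0.         470.65621634 194.24145899]
 [  0.           0.           1.        ]] -0.13978165066079737 None
press [(array([283., 137., 150., 110.]), 0.86)]
carrier [(array([133., 190.,  35.,  58.]), 0.56), (array([199., 208.,  46.,  34.]), 0.55)]
carrier_handle [(array([197., 208.,  44.,  38.]), 0.85), (
[... 2313 characters left out ...]
1]
 [ 0.00000000e+00  0.00000000e+00  0.00000000e+00  1.00000000e+00]]
press [(array([ 99.,   0., 200., 171.]), 0.95)]
carrier [(array([150., 285.,  98.,  86.]), 0.63)]
carrier_handle [(array([147., 286., 106.,  85.]), 0.58)]
pot_dark [(array([311., 306.,  43.,  66.]), 0.74), (array([ 98.,   0., 199., 170.]), 0.5)]
pot_white [(array([303., 235.,  54.,  97.]), 0.97)]
ink_cup [(array([298., 355.,  16.,   7.]), 0.55)]
press_mouth [(array([198. ,  87.3]), 0.61)]
rear_stop []
press_column []
carrier [(array([192.6, 328.8]), 0.97)]
carrier_nose [(array([158.2, 351.6]), 0.78)]
carrier_handle [(array([220.5, 331.3]), 0.76)]
carrier_notch [(array([155. , 324.2]), 0.92), (array([327.4, 257.6]), 0.18)]
```

View pics/scene0.png

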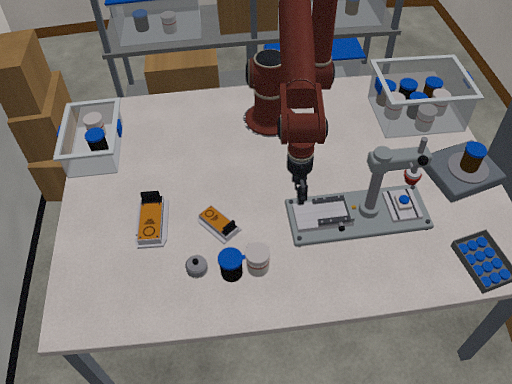

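View pics/side0.png

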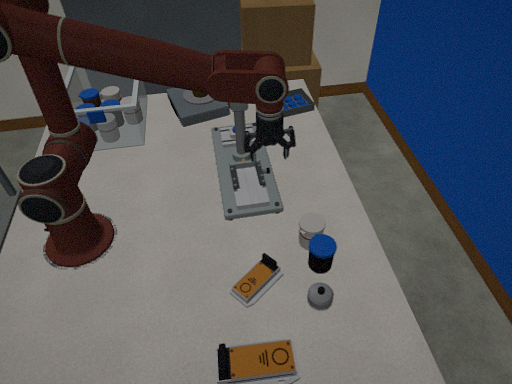

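View pics/wrist0.png

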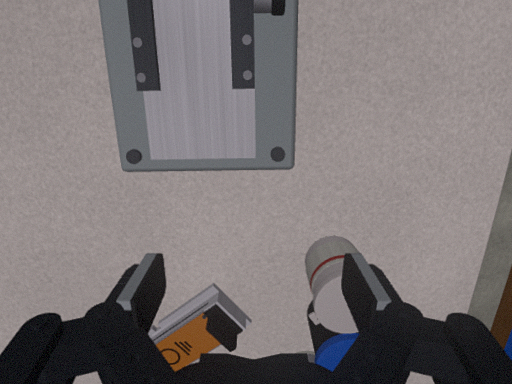

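The scene view shows the small carrier at (219,223) with its handle at (231,229). The larger one is at (151,220). The press mouth is near (312,216) and opens to the left (world −y). The pots and ink cup stand at about (231,262), (258,258) and (196,266). Next I'll measure these from depth.

```bash
python3 - <<'E'
from h import *
from scipy import ndimage
for n in['scene','side']:
    d=np.load(n+'0.npz');c=d['c']
    print(n)
    hh=c[...,2]; x=c[...,0];y=c[...,1]
    m=(hh>0.012)&(hh<0.4)&(x>0.3)&(x<1.1)&(y>-0.8)&(y<0.6)
    l,k=ndimage.label(m)
    for i in range(1,k+1):
        s=l==i
        if s.sum()<80: continue
        r,cc=np.where(s);P=c[s]
        rect=cv2.minAreaRect(P[:,:2].astype(np.float32))
        print(s.sum(),(cc.min(),r.min(),cc.max(),r.max()),P.min(0).round(3),P.max(0).round(3),np.round(rect[0],3),np.round(rect[1],3),round(rect[2],1))
E
```

```text
scene
9362 (np.int64(284), np.int64(137), np.int64(451), np.int64(246)) [ 0.343 -0.037  0.012] [0.702 0.6   0.4  ] [0.557 0.295] [0.291 0.682] 12.1
1318 (np.int64(135), np.int64(191), np.int64(167), np.int64(246)) [ 0.404 -0.548  0.012] [ 0.606 -0.435  0.09 ] [ 0.504 -0.491] [0.11  0.203] 88.0
686 (np.int64(199), np.int64(205), np.int64(238), np.int64(240)) [ 0.465 -0.321  0.012] [ 0.617 -0.187  0.069] [ 0.538 -0.253] [0.15  0.072] 39.3
662 (np.int64(451), np.int64(235), np.int64(492), np.int64(292)) [0.72  0.531 0.012] [0.932 0.6   0.044] [0.826 0.566] [0.212 0.069] 0.0
1375 (np.int64(218), np.int64(242), np.int64(269), np.int64(281)) [ 0.69  -0.262  0.012] [ 0.778 -0.099  0.106] [ 0.734 -0.18 ] [0.082 0.164] 3.9
387 (np.int64(185), np.int64(255), np.int64(207), np.int64(276)) [ 0.672 -0.374  0.012] [ 0.744 -0.301  0.06 ] [ 0.708 -0.338] [0.069 0.072] 11.1
side
186 (np.int64(283), np.int64(100), np.int64(314), np.int64(114)) [0.781 0.534 0.012] [0.929 0.6   0.038] [0.852 0.573] [0.153 0.053] 11.0
6006 (np.int64(211), np.int64(102), np.int64(295), np.int64(219)) [ 0.464 -0.041  0.012] [0.697 0.494 0.4  ] [0.562 0.223] [0.223 0.54 ] 5.7
547 (np.int64(178), np.int64(106), np.int64(229), np.int64(124)) [0.331 0.541 0.012] [0.553 0.6   0.056] [0.442 0.571] [0.222 0.058] 0.5
1522 (np.int64(299), np.int64(213), np.int64(336), np.int64(272)) [ 0.688 -0.27   0.012] [ 0.776 -0.103  0.103] [ 0.731 -0.186] [0.082 0.167] 5.3
1096 (np.int64(232), np.int64(253), np.int64(280), np.int64(302)) [ 0.464 -0.327  0.012] [ 0.613 -0.203  0.067] [ 0.538 -0.26 ] [0.146 0.063] 39.4
539 (np.int64(308), np.int64(283), np.int64(333), np.int64(308)) [ 0.671 -0.38   0.012] [ 0.741 -0.308  0.056] [ 0.706 -0.345] [0.07  0.069] 74.4
3093 (np.int64(215), np.int64(339), np.int64(298), np.int64(383)) [ 0.401 -0.555  0.012] [ 0.605 -0.437  0.088] [ 0.503 -0.495] [0.112 0.202] 86.9
```

```bash
cat > press.py <<'E'
from h import *
def fit(c,name):
    x,y,z=c[...,0],c[...,1],c[...,2]
    roi=(x>0.4)&(x<0.75)&(y>-0.15)&(y<0.25)
    for lo,hi,l in[(0.022,0.038,'base'),(0.044,0.056,'bed'),(0.060,0.073,'gib'),(0.073,0.085,'stop')]:
        s=roi&(z>lo)&(z<hi);P=c[s]
        if len(P)<30: continue
        r=cv2.minAreaRect(P[:,:2].astype(np.float32))
        print(name,l,len(P),'zmed',np.median(P[:,2]).round(4),P.min(0).round(3),P.max(0).round(3),np.round(r[0],4),np.round(r[1],4),round(r[2],2))
if __name__=='__main__':
    for n in['scene','side','wrist']: fit(np.load(n+'0.npz')['c'],n)
    c=np.load('wrist0.npz')['c']; 
    # gib edges: in wrist image rows, find x extents of gib points by row
    for r in range(10,90,10):
        z=c[r,:,2];m=(z>0.061)&(z<0.073)&(c[r,:,0]<0.75)
        u=np.where(m)[0]
        if len(u):
            g=np.split(u,np.where(np.diff(u)>5)[0]+1)
            print(r,[(int(k[0]),int(k[-1]),c[r,k[0]].round(4).tolist(),c[r,k[-1]].round(4).tolist()) for k in g])
    # base edges per row
    for r in range(20,165,20):
        z=c[r,:,2];m=(z>0.022)&(z<0.1);u=np.where(m&(c[r,:,0]<0.75)&(c[r,:,0]>0.4))[0]
        print('base',r,c[r,u[0]].round(4),c[r,u[-1]].round(4))
E
python3 press.py
```

```text
scene base 1550 zmed 0.0305 [ 0.47  -0.109  0.022] [0.749 0.25  0.038] [0.5842 0.0631] [0.2436 0.4097] 13.12
scene bed 1073 zmed 0.0506 [ 0.511 -0.105  0.044] [0.747 0.25  0.056] [0.5982 0.0511] [0.1801 0.3928] 19.04
scene gib 490 zmed 0.0672 [ 0.51  -0.105  0.06 ] [0.747 0.25  0.073] [0.6084 0.0562] [0.1527 0.3971] 19.63
scene stop 101 zmed 0.0756 [0.515 0.081 0.073] [0.626 0.215 0.081] [0.5695 0.1488] [0.1327 0.1107] 88.86
side base 1481 zmed 0.0293 [ 0.468 -0.15   0.022] [0.694 0.25  0.038] [0.5738 0.0488] [0.2104 0.4136] 4.22
side bed 1047 zmed 0.0494 [ 0.513 -0.149  0.044] [0.694 0.25  0.056] [0.5886 0.0457] [0.1552 0.4156] 8.67
side gib 415 zmed 0.0666 [ 0.513 -0.145  0.06 ] [0.694 0.249 0.073] [0.593  0.0482] [0.1459 0.4113] 8.28
side stop 45 zmed 0.0745 [0.515 0.182 0.073] [0.62  0.201 0.078] [0.5674 0.191 ] [0.1052 0.0181] 0.88
wrist base 13254 zmed 0.0287 [ 0.468 -0.149  0.022] [0.75  0.165 0.038] [0.5897 0.0107] [0.2365 0.3652] 16.71
wrist bed 14340 zmed 0.0488 [ 0.513 -0.149  0.044] [0.74  0.158 0.056] [0.6083 0.0042] [0.174  0.3437] 19.81
wrist gib 4930 zmed 0.0659 [ 0.5
[... 1033 characters left out ...]
]
70 [(135, 157, [0.5133, 0.0963, 0.0655], [0.5338, 0.096, 0.0652]), (232, 254, [0.6035, 0.0954, 0.0669], [0.6236, 0.0954, 0.0658])]
80 [(135, 158, [0.5127, 0.0874, 0.0665], [0.5337, 0.0872, 0.0642]), (232, 253, [0.6033, 0.0867, 0.0672], [0.6227, 0.0867, 0.0645])]
base 20 [0.4705 0.146  0.0288] [0.6667 0.145  0.0238]
base 40 [0.4696 0.1276 0.0275] [0.6662 0.1262 0.0254]
base 60 [0.4704 0.1083 0.028 ] [0.6671 0.1072 0.0239]
base 80 [0.471  0.0885 0.0281] [0.6665 0.0873 0.0267]
base 100 [0.4714 0.068  0.0278] [0.6688 0.0669 0.0233]
base 120 [0.4717 0.0468 0.0273] [0.6684 0.0458 0.0243]
base 140 [0.4707 0.0247 0.0266] [0.668  0.0242 0.0259]
base 160 [0.4708 0.0018 0.0261] [0.6694 0.0007 0.0223]
```

>>> apply_moves:
  deltas:
    - [-0.055,-0.01,0,0,1]
    - [-0.055,-0.01,0,0,1]
    - [-0.055,-0.01,0,0,1]
    - [-0.055,-0.01,0,0,1]
    - [0,0,0,-0.172,1]
    - [0,0,0,-0.172,1]
    - [0,0,0,-0.172,1]
    - [0,0,0,-0.172,1]

```text
t: 3.1
tool_pos: [0.5841, -0.2274, 0.2316]
tool_rot: [1.309, 2.854, 0.0]
contact_force: [-0.3, -0.7, 0.3]
opening: 0.0854
```

```bash
cat > car.py <<'E'
from h import *
import sys
o=ctrl.get_obs();p=ctrl.get_image('wrist');save(p,sys.argv[1]);print(o['t'],o['tool_pos'],np.degrees(np.arctan2(*R.from_rotvec(o['tool_rot']).as_matrix()[[1,0],0])))
c=cloud(p,o);np.savez('w1.npz',c=c,img=p['img'])
for t in['carrier','carrier_nose','carrier_handle','carrier_notch']:
    for d in ctrl.spot_point(p,t):
        z=0.046 if 'handle' in t else 0
        print(t,np.round(d['uv'],1),round(d['confidence'],2),onplane(p,[d['uv']],z,o)[0].round(4))
E
python3 car.py w1.png
```

```text
3.1 [ 0.584082   -0.22744727  0.23157641] 130.71223836741137
carrier [ 84.9 261.1] 0.82 [ 0.5016 -0.4925  0.    ]
carrier [206.1 151.7] 0.79 [ 0.5358 -0.2611  0.    ]
carrier_nose [144.9 149.8] 0.85 [ 0.4777 -0.3076  0.    ]
carrier_handle [  2.8 250.9] 0.66 [ 0.419  -0.5095  0.046 ]
carrier_notch [171.4 115.1] 0.68 [ 0.4781 -0.2533  0.    ]
```

View pics/w1.png

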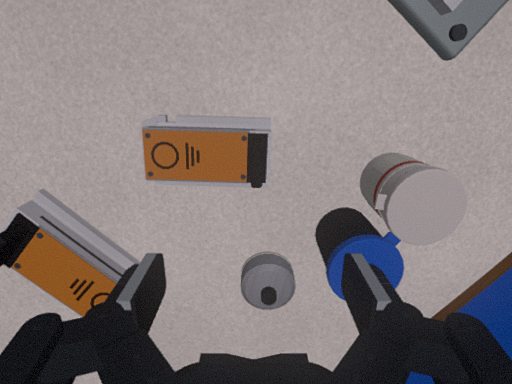

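The wrist view shows the small carrier lying almost along the image rows, with its handle at (257,160), directly under the tool. The ink cup is at (268,280) and the pots are at (360,245) and (415,200). I'll fit the carrier pose from the orange plate and the black handle.

```bash
python3 - <<'E'
from h import *
d=np.load('w1.npz');c,img=d['c'],d['img']
hsv=cv2.cvtColor(img,cv2.COLOR_RGB2HSV)
win=np.zeros(img.shape[:2],bool);win[100:200,130:290]=1
org=win&(hsv[...,0]>8)&(hsv[...,0]<22)&(hsv[...,1]>130)
hd=win&(c[...,2]>0.05)
fl=win&(c[...,2]>0.004)
for n,m in[('org',org),('handle',hd),('all',fl),('deck',win&(c[...,2]>0.02)&(c[...,2]<0.04))]:
    P=c[m];r=cv2.minAreaRect(P[:,:2].astype(np.float32));print(n,m.sum(),np.median(P[:,2]).round(4),P[:,2].max().round(4),np.round(r[0],4),np.round(r[1],4),round(r[2],2),P[:,:2].mean(0).round(4))
# flange upper long edge etc. PCA of orange
P=c[org][:,:2];u,s,v=np.linalg.svd(P-P.mean(0));print(np.degrees(np.arctan2(v[0,1],v[0,0]))%180)
E
```

```text
org 4664 0.0298 0.374 [ 0.5145 -0.2444] [0.1194 0.1066] 38.33 [ 0.5296 -0.2634]
handle 635 0.0626 0.374 [ 0.5654 -0.2013] [0.0121 0.1024] 39.39 [ 0.575  -0.2142]
all 8789 0.0296 0.374 [ 0.5271 -0.2475] [0.1499 0.1202] 42.1 [ 0.5353 -0.2521]
deck 6299 0.0298 0.0396 [ 0.5378 -0.2575] [0.1442 0.0609] 38.74 [ 0.5333 -0.2588]
40.446173213141265
```

```bash
python3 - <<'E'
from h import *
d=np.load('w1.npz');c,img=d['c'],d['img']
hsv=cv2.cvtColor(img,cv2.COLOR_RGB2HSV)
win=np.zeros(img.shape[:2],bool);win[110:195,138:280]=1
z=c[...,2]
k=np.ones((3,3),np.uint8)
for n,m in[('handle',win&(z>0.057)&(z<0.07)),('deck',win&(z>0.022)&(z<0.04)),('org',win&(hsv[...,0]>8)&(hsv[...,0]<22)&(hsv[...,1]>130)&(z<0.04)&(z>.02))]:
    m=cv2.morphologyEx(m.astype(np.uint8),cv2.MORPH_OPEN,k)>0
    P=c[m];r=cv2.minAreaRect(P[:,:2].astype(np.float32))
    print(n,m.sum(),np.median(P[:,2]).round(4),np.round(r[0],4),np.round(r[1],4),round(r[2],2),P[:,:2].mean(0).round(4))
E
```

```text
handle 549 0.0625 [ 0.5822 -0.2217] [0.012  0.0496] 38.57 [ 0.5815 -0.2209]
deck 6232 0.0298 [ 0.5379 -0.2576] [0.1442 0.0605] 38.74 [ 0.5334 -0.2591]
org 4579 0.0298 [ 0.5288 -0.2655] [0.1159 0.0558] 38.93 [ 0.5295 -0.2638]
```

>>> apply_moves:
  deltas:
    - [0.006,0.0025,0,0.035,1]
    - [0,0,0.035,0,1]
    - [0,0,0.035,0,1]
    - [0,0,0.035,0,1]
    - [0,0,0.03,0,1]
    - [0,0,0.02,0,1]
    - [0,0,0.01,0,1]
    - [0,0,0,0,1]
  grip_force: 100

```text
t: 4.35
tool_pos: [0.585, -0.2216, 0.0648]
tool_rot: [1.387, 2.81, 0.0]
contact_force: [-0.2, -0.4, 0.8]
opening: 0.0855
```

```bash
python3 car.py w2.png
```

```text
4.35 [ 0.58497033 -0.22160294  0.06475705] 127.47599377459711
carrier [165.4 210.7] 0.84 [ 0.5355 -0.2629  0.    ]
carrier_nose [ 66.5 211. ] 0.83 [ 0.4781 -0.3073  0.    ]
carrier_handle [249.8 238.3] 0.76 [ 0.5824 -0.2242  0.046 ]
carrier_notch [102.1 156.1] 0.6 [ 0.4796 -0.2552  0.    ]
```

View pics/w2.png

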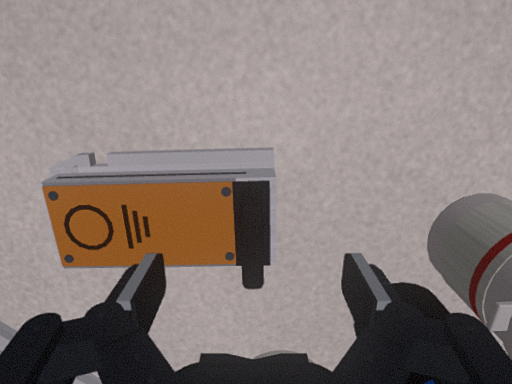

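```bash
python3 - <<'E'
from h import *
d=np.load('w1.npz');d=np.load('w1.npz');c,img=d['c'],d['img']
z=c[...,2]
w=np.zeros(z.shape,bool);w[150:300,225:285]=1
for lo,hi in[(0.057,0.07),(0.04,0.057),(0.03,0.07)]:
    m=w&(z>lo)&(z<hi);P=c[m];
    m=cv2.morphologyEx(m.astype(np.uint8),cv2.MORPH_OPEN,np.ones((3,3),np.uint8))>0
    P=c[m];v,u=np.where(m)
    if len(P)<20: print(lo,len(P));continue
    r=cv2.minAreaRect(P[:,:2].astype(np.float32));print(lo,len(P),(u.min(),v.min(),u.max(),v.max()),np.median(P[:,2]),np.round(r[0],4),np.round(r[1],4),r[2])
for r in range(170,300,8): print(r,c[r,252].round(4),img[r,252], c[r,236].round(3),c[r,268].round(3))
E
```

```text
0.057 1902 (np.int64(240), np.int64(203), np.int64(263), np.int64(288)) 0.06252888365470628 [ 0.5821 -0.2219] [0.0119 0.0497] 38.36345291137695
0.04 222 (np.int64(240), np.int64(192), np.int64(261), np.int64(203)) 0.04927133536729547 [ 0.5672 -0.2039] [0.0117 0.0034] 43.16298294067383
0.03 3559 (np.int64(225), np.int64(181), np.int64(270), np.int64(288)) 0.060490831126947836 [ 0.5808 -0.2237] [0.0263 0.057 ] 39.27739334106445
170 [ 0.5643 -0.1985  0.0131] [127 125 131] [ 0.556 -0.205  0.012] [ 0.572 -0.192  0.013]
178 [ 0.5647 -0.199   0.0286] [157 153 157] [ 0.557 -0.205  0.029] [ 0.572 -0.193  0.029]
186 [ 0.567  -0.202   0.0324] [48 44 43] [ 0.559 -0.208  0.033] [ 0.574 -0.196  0.033]
194 [ 0.5676 -0.2029  0.0431] [41 31 30] [ 0.562 -0.211  0.033] [ 0.578 -0.2    0.032]
202 [ 0.5674 -0.2026  0.0562] [41 40 38] [ 0.565 -0.216  0.032] [ 0.581 -0.204  0.032]
210 [ 0.5687 -0.2042  0.0619] [36 29 31] [ 0.569 -0.22   0.033] [ 0.584 -0.208  0.032]
218 [ 0.5709 -0.2072  0.0635] [39 32 36] [ 0.572 -0.224  0.033] [ 0.587 -0.212  0.032]
226 [ 0.5738 -0.211   0.0627] [44 33 35] [ 0.575 -0.228  0.033] [ 0.59  -0.217  0.032]
234 [ 0.5767 -0.2147  0.0622] [32 26 32] [ 0.578 -0.233  0.032] [ 0.594 -0.221  0.032]
242 [ 0.5795 -0.2184  0.0623] [39 29 26] [ 0.582 -0.238  0.031] [ 0.597 -0.225  0.032]
250 [ 0.5819 -0.2216  0.0635] [40 41 35] [ 0.585 -0.242  0.033] [ 0.6   -0.229  0.033]
258 [ 0.5851 -0.2257  0.0627] [42 36 36] [ 0.588 -0.247  0.032] [ 0.605 -0.234  0.032]
266 [ 0.588  -0.2294  0.0631] [42 38 38] [ 0.603 -0.269 -0.   ] [ 0.622 -0.254 -0.   ]
274 [ 0.5909 -0.2333  0.0632] [40 33 37] [ 0.607 -0.275 -0.   ] [ 0.627 -0.26  -0.   ]
282 [ 0.5944 -0.2379  0.0622] [50 42 41] [ 0.612 -0.281 -0.   ] [ 0.632 -0.266 -0.   ]
290 [ 0.6265 -0.2798 -0.0013] [169 158 155] [ 0.616 -0.287 -0.   ] [ 0.636 -0.272 -0.   ]
298 [ 6.305e-01 -2.850e-01  2.000e-04] [167 157 157] [ 0.62  -0.293 -0.   ] [ 0.641 -0.277  0.   ]
```

>>> apply_moves:
  deltas:
    - [0.001,-0.0025,0,-0.02,1]
    - [0,0,0.014,0,1]
    - [0,0,0.01,0,1]
    - [0,0,0.003,0,1]
    - [0,0,0,0,-1]
    - [0,0,0,0,-1]
    - [0,0,0,0,-1]
    - [0,0,0,0,-1]
  grip_force: 100

```text
t: 5.6
tool_pos: [0.5843, -0.2233, 0.0388]
tool_rot: [1.354, 2.82, 0.001]
contact_force: [5.5, 1.7, -0.8]
opening: 0.012
```

```bash
python3 car.py w3.png
```

```text
5.6 [ 0.58429406 -0.22326408  0.03879864] 128.7071883966457
carrier_nose [ 42.3 219.8] 0.7 [ 0.4761 -0.3077  0.    ]
carrier_handle [253.2 261.6] 0.84 [ 0.5827 -0.2242  0.046 ]
carrier_notch [ 80.8 157.7] 0.63 [ 0.4766 -0.2553  0.    ]
```

View pics/w3.png

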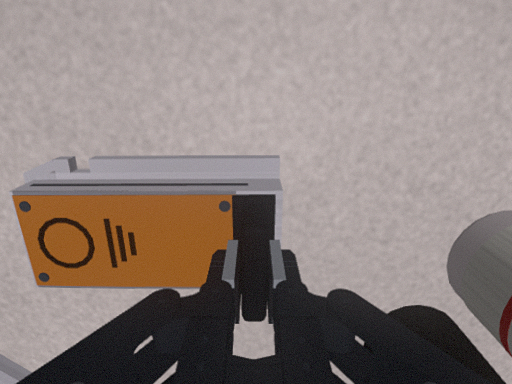

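>>> apply_moves:
  deltas:
    - [0,0,-0.01,0,-1]
    - [0,0,-0.025,0,-1]
    - [0,0,-0.035,0,-1]
    - [0,0,-0.035,0,-1]
    - [0,0,-0.02,0,-1]
    - [0,0,0,0.1,-1]
    - [0,0,0,0.15,-1]
    - [0,0,0,0.15,-1]
  grip_force: 120

```text
t: 6.85
tool_pos: [0.5745, -0.218, 0.154]
tool_rot: [-1.905, -2.483, -0.003]
contact_force: [-0.2, 0.3, -6.5]
opening: 0.0093
```

```bash
python3 car.py w4.png; python3 -c "
from h import *
print(ctrl.get_obs()['q'].round(3))
p=ctrl.get_image('side');save(p,'s4.png')"
```

```text
6.85 [ 0.57449506 -0.21801596  0.15395663] 104.98622044666541
carrier [156.1 218.9] 0.84 [ 0.4872 -0.2902  0.    ]
carrier_nose [ 43.7 217.5] 0.73 [ 0.3704 -0.3208  0.    ]
carrier_nose [156.6 218.5] 0.3 [ 0.4876 -0.2896  0.    ]
carrier_handle [251.2 260.2] 0.67 [ 0.5883 -0.2847  0.046 ]
carrier_handle [ 46.3 217.9] 0.41 [ 0.401  -0.2925  0.046 ]
carrier_notch [ 83.1 158.4] 0.86 [ 0.4063 -0.2456  0.    ]
[-0.485  0.093  1.701  0.004  1.358 -0.755]
```

View pics/s4.png

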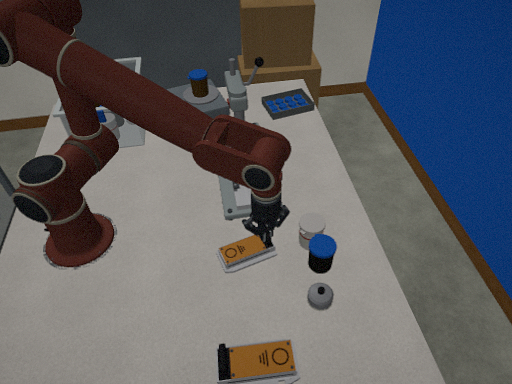

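```bash
cat > tilt.py <<'E'
from h import *
import sys
o=ctrl.get_obs();p=ctrl.get_image('wrist');save(p,sys.argv[1])
c=cloud(p,o);Rt=R.from_rotvec(o['tool_rot']).as_matrix()
L=(c-o['tool_pos'])@Rt   # tool frame
hsv=cv2.cvtColor(p['img'],cv2.COLOR_RGB2HSV)
m=(hsv[...,0]>8)&(hsv[...,0]<22)&(hsv[...,1]>130)&(p['range_z']<0.35)&(p['range_z']>0.05)
m=cv2.erode(m.astype(np.uint8),np.ones((5,5),np.uint8))>0
l,n=cv2.connectedComponents(m.astype(np.uint8));
k=np.argmax(np.bincount(l[m]));m=l==k
P=L[m];
for _ in range(3):
    A=np.c_[P[:,:2],np.ones(len(P))];s,*_=np.linalg.lstsq(A,P[:,2],rcond=None);e=P[:,2]-A@s;P=P[abs(e)<2.5*e.std()]
r=cv2.minAreaRect(P[:,:2].astype(np.float32))
print('t',o['t'],'pos',o['tool_pos'].round(4),'head',np.degrees(np.arctan2(Rt[1,0],Rt[0,0])).round(2),'Rz',Rt[:,2].round(4))
print('n',len(P),'plane z=a x+b y+c (tool)',s.round(4),'rms',e.std().round(4),'rect',np.round(r[0],4),np.round(r[1],4),round(r[2],2))
W=P@Rt.T+o['tool_pos']
Aw=np.c_[W[:,:2],np.ones(len(W))];sw,*_=np.linalg.lstsq(Aw,W[:,2],rcond=None);print('world plane',sw.round(4), 'org centre world',W.mean(0).round(4))
# plate edges direction
cn,_=cv2.findContours(m.astype(np.uint8),cv2.RETR_EXTERNAL,cv2.CHAIN_APPROX_NONE);cn=max(cn,key=cv2.contourArea)[:,0]
B=c[cn[:,1],cn[:,0]];rr=cv2.minAreaRect(B[:,:2].astype(np.float32));print('world rect',np.round(rr[0],4),np.round(rr[1],4),round(rr[2],2))
np.savez('w.npz',c=c,img=p['img'],L=L)
E
python3 tilt.py w5.png
```

```text
Traceback (most recent call last):
  File "tilt.py", line 10, in <module>
    k=np.argmax(np.bincount(l[m]));m=l==k
                            ~^^^
TypeError: 'int' object is not subscriptable
```

View pics/w5.png

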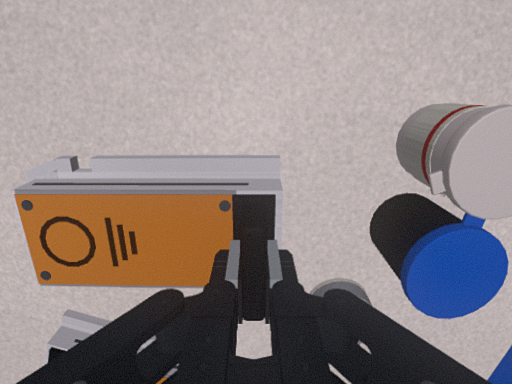

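```bash
sed -i 's/^l,n=cv2/n,l=cv2/' tilt.py; python3 tilt.py w6.png
```

```text
t 7.2 pos [ 0.5752 -0.2184  0.155 ] head 105.36 Rz [-0.0071  0.0078 -0.9999]
n 11217 plane z=a x+b y+c (tool) [-0.0121 -0.004   0.0092] rms 0.0005 rect [ 0.0012 -0.0703] [0.0543 0.1134] 0.27
world plane [-0.0065  0.0205  0.154 ] org centre world [ 0.5119 -0.2315  0.1459]
world rect [ 0.5069 -0.2358] [0.1136 0.0543] 15.09
```

>>> apply_moves:
  deltas:
    - [0,0,0,0.12,-1]
    - [0,0,0,0.17,-1]
    - [0,0,0,0.17,-1]
    - [0,0,0,0.17,-1]
    - [0,0,0,0.17,-1]
    - [0,0,0,0.17,-1]
    - [0,0,0,0.17,-1]
    - [0,0,0,0.17,-1]

```text
t: 8.25
tool_pos: [0.5753, -0.2201, 0.1558]
tool_rot: [-3.043, -0.766, 0.01]
contact_force: [-0.0, 0.5, -7.2]
opening: 0.0097
```

```bash
python3 -c "
from h import *
o=ctrl.get_obs();Rt=R.from_rotvec(o['tool_rot']).as_matrix();print(o['t'],o['tool_pos'],np.degrees(np.arctan2(Rt[1,0],Rt[0,0])),Rt[:,2],o['q'].round(3))"
```

```text
8.25 [ 0.57529418 -0.22009784  0.15579881] 28.242919294772953 [-0.00705024  0.00211849 -0.9999729 ] [-4.860e-01  9.300e-02  1.699e+00 -1.000e-03  1.357e+00  5.930e-01]
```

>>> apply_moves:
  deltas:
    - [0,0,0,0.158,-1]
    - [0,0,0,0.158,-1]
    - [0,0,0,0.158,-1]
    - [0,-0.03,0,0,-1]
    - [-0.005,-0.04,0,0,-1]
    - [0,-0.035,0,0,-1]
    - [0,-0.015,0,0,-1]
    - [0,0,0,0,-1]

```text
t: 9.25
tool_pos: [0.568, -0.1007, 0.1558]
tool_rot: [3.133, 0.013, -0.019]
contact_force: [-0.1, -0.6, -7.1]
opening: 0.0093
```

```bash
python3 tilt.py w7.png; python3 -c "
from h import *
p=ctrl.get_image('side');save(p,'s7.png');np.savez('s7.npz',c=cloud(p),img=p['img'])
p=ctrl.get_image('scene');save(p,'c7.png');np.savez('c7.npz',c=cloud(p),img=p['img'])"
```

```text
t 9.25 pos [ 0.568  -0.1007  0.1558] head 0.47 Rz [-0.0119 -0.0084 -0.9999]
n 11270 plane z=a x+b y+c (tool) [-0.0112 -0.0024  0.0092] rms 0.0005 rect [ 0.0011 -0.0675] [0.1136 0.0541] 89.97
world plane [-0.0007 -0.0107  0.1459] org centre world [ 0.5711 -0.0392  0.146 ]
world rect [ 0.5684 -0.0333] [0.0541 0.1137] 0.63
```

View pics/w7.png

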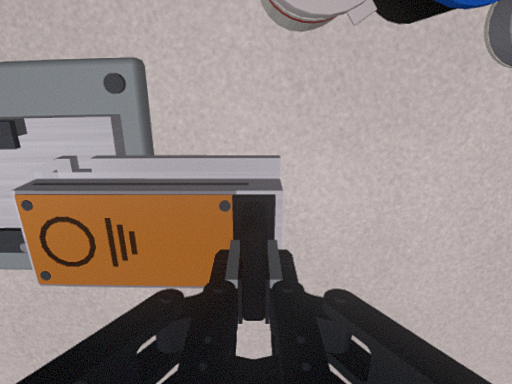

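View pics/s7.png

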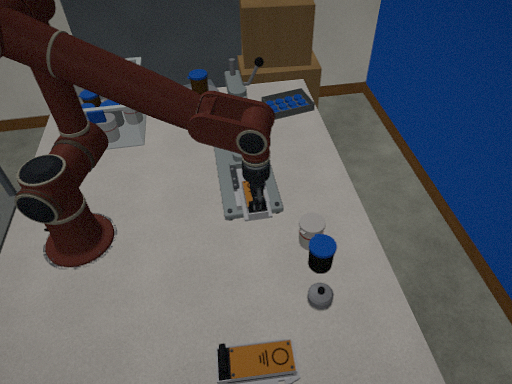

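View pics/c7.png

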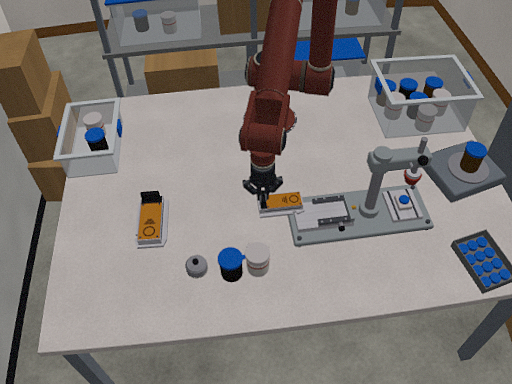

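The carrier is held level, with its nose toward the mouth, and the gib end shows at the left edge (0–20,130). Next I'll refine the track centre line from the first wrist view and compare it with the carrier.

```bash
python3 - <<'E'
from h import *
c=np.load('wrist0.npz')['c']
def edges(lo,hi,rows,a,b):
    L=[];Rr=[]
    for r in rows:
        z=c[r,:,2];x=c[r,:,0]
        u=np.where((z>lo)&(z<hi)&(x>a)&(x<b))[0]
        if len(u): L.append(c[r,u[0],:2]);Rr.append(c[r,u[-1],:2])
    return np.array(L),np.array(Rr)
for n,a in [('gib',(0.060,0.073,range(3,86),0.49,0.633)),('base',(0.02,0.036,range(3,165),0.45,0.70)),('bed apron',(0.044,0.056,range(95,155),0.49,0.65))]:
    L,Q=edges(*a)
    for nm,E in(('L',L),('R',Q)):
        k=np.polyfit(E[:,1],E[:,0],1);e=E[:,0]-np.polyval(k,E[:,1]);g=abs(e)<0.002;k=np.polyfit(E[g,1],E[g,0],1)
        print(n,nm,'slope',k[0].round(4),'x@0.08',np.polyval(k,0.08).round(4),g.sum(),e.std().round(4))
# inner edges
A=[];B=[]
for r in range(3,86):
    z=c[r,:,2];x=c[r,:,0];u=np.where((z<0.056)&(z>.04)&(x>0.52)&(x<0.615))[0]
    if len(u):A.append(c[r,u[0]-1,:2]);B.append(c[r,u[-1]+1,:2])
for E in(A,B):
    E=np.array(E);k=np.polyfit(E[:,1],E[:,0],1);print('inner',k[0].round(4),np.polyval(k,0.08).round(4),len(E))
# front y of gib, bed, base along columns
for n,lo,hi,cols in[('gibL',.058,.073,range(138,154)),('gibR',.058,.073,range(234,250)),('bed',.044,.056,range(160,240)),('base',.02,.036,range(140,280))]:
    ys=[]
    for u in cols:
        v=np.where((c[:170,u,2]>lo)&(c[:170,u,2]<hi))[0]
        if len(v): ys.append(c[v[-1],u,1])
    print(n,np.median(ys).round(4),np.std(ys).round(4))
E
```

```text
gib L slope -0.0189 x@0.08 0.5135 83 0.0005
gib R slope -0.0209 x@0.08 0.6238 72 0.0023
base L slope -0.0134 x@0.08 0.4707 161 0.0006
base R slope -0.0188 x@0.08 0.6676 162 0.0005
bed apron L slope -0.0071 x@0.08 0.5138 60 0.0005
bed apron R slope -0.0257 x@0.08 0.6231 60 0.0003
inner -0.1045 0.5384 83
inner -0.0187 0.6035 83
gibL 0.0783 0.0
gibR 0.0796 0.0
bed 0.0091 0.0005
base -0.0087 0.0004
```

>>> apply_moves:
  deltas:
    - [0.0023,0,0,-0.006,-1]
    - [0,0,0.015,0,-1]
    - [0,0,0.02,0,-1]
    - [0,0,0.015,0,-1]
    - [0,0,0.008,0,-1]
    - [0,0,0,0,-1]
    - [0,0,0,0,-1]
    - [0,0,0,0,-1]

```text
t: 10.4
tool_pos: [0.5692, -0.105, 0.0924]
tool_rot: [3.133, 0.014, -0.022]
contact_force: [-0.5, 0.3, -6.9]
opening: 0.0097
```

```bash
python3 tilt.py w8.png;python3 -c "
from h import *
p=ctrl.get_image('side');save(p,'s8.png');cv2.imwrite('pics/s8z.png',cv2.resize(p['img'][130:230,190:310,::-1],None,fx=5,fy=5))"
```

```text
t 10.4 pos [ 0.5692 -0.105   0.0924] head 0.52 Rz [-0.0139 -0.0084 -0.9999]
n 11358 plane z=a x+b y+c (tool) [-0.0112 -0.0039  0.0092] rms 0.0005 rect [ 0.0012 -0.0676] [0.1139 0.0539] 89.81
world plane [-0.0027 -0.0123  0.0835] org centre world [ 0.5724 -0.0435  0.0825]
world rect [ 0.5695 -0.0374] [0.0544 0.1138] 0.57
```

View pics/w8.png

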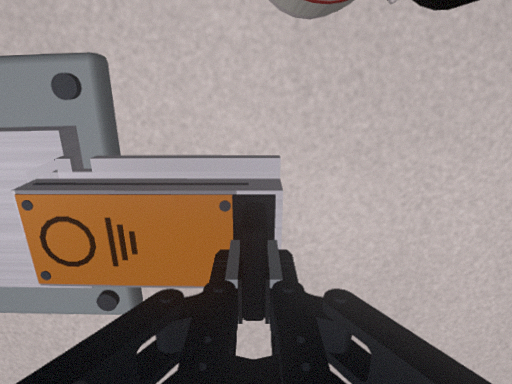

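View pics/s8z.png

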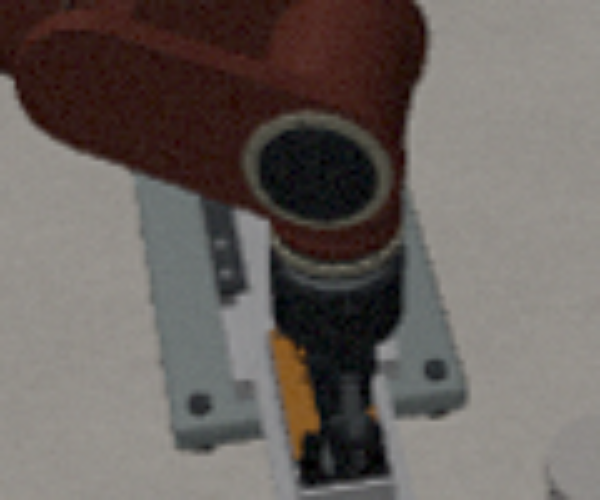

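```bash
python3 - <<'E'
from h import *
c=np.load('w.npz')['c']
w=c[140:150,5:50];print('bed upper',w.reshape(-1,3).mean(0).round(4),w[...,2].std().round(4))
w=c[262:280,5:30];print('bed lower',w.reshape(-1,3).mean(0).round(4),w[...,2].std().round(4))
w=c[75:110,20:50];print('base',w.reshape(-1,3).mean(0).round(4))
# base edges per column, bed edges per column
for u in range(4,40,6):
    z=c[:,u,2]
    b=np.where((z>.02)&(z<.036))[0]; f=np.where((z>.043)&(z<.056)&(np.arange(384)<160))[0]; g=np.where((z>.043)&(z<.056)&(np.arange(384)>240))[0]
    print(u,'base top',c[b[0],u].round(4),'base bot',c[b[-1],u].round(4),'bed top',c[f[0],u].round(4) if len(f) else '', 'bed bot',c[g[-1],u].round(4) if len(g) else '')
E
```

```text
bed upper [0.6174 0.0299 0.0506] 0.0087
bed lower [0.5284 0.0587 0.051 ] 0.0122
base [0.647  0.032  0.0309]
4 base top [0.6699 0.0531 0.0232] base bot [0.4713 0.102  0.0285] bed top [0.6255 0.0462 0.0459] bed bot [0.5152 0.0729 0.0501]
10 base top [0.6697 0.0476 0.0251] base bot [0.4722 0.0958 0.0292] bed top [0.6258 0.0438 0.0437] bed bot [0.515  0.0678 0.0509]
16 base top [0.6695 0.0432 0.0256] base bot [0.4709 0.0921 0.0275] bed top [0.6257 0.0373 0.0473] bed bot [0.5149 0.0636 0.0504]
22 base top [0.6694 0.0394 0.0254] base bot [0.4707 0.0863 0.0282] bed top [0.6255 0.034  0.0466] bed bot [0.5148 0.0593 0.0501]
28 base top [0.6692 0.0343 0.0271] base bot [0.4712 0.0806 0.0285] bed top [0.6257 0.0319 0.044 ] bed bot [0.5148 0.0549 0.0499]
34 base top [0.6699 0.0315 0.0253] base bot [0.4706 0.0761 0.0276] bed top [0.6255 0.0262 0.0468] bed bot [0.5151 0.0501 0.0501]
```

```bash
python3 - <<'E'
from h import *
d=np.load('w.npz');c=d['c'];img=d['img']
hsv=cv2.cvtColor(img,cv2.COLOR_RGB2HSV);o=(hsv[...,0]>8)&(hsv[...,0]<22)&(hsv[...,1]>130)
A=[];B=[];D=[];F=[]
for u in range(50,185,3):
    v=np.where(o[150:300,u])[0]+150
    a,b=c[v[0],u],c[v[-1],u];A.append(a[:2]);B.append(b[:2])
    z=c[100:300,u,2]; v=np.where((z>.077)&(z<.09))[0]+100;D.append(np.r_[c[v[0],u,:2],c[v[-1],u,:2]])
    if u>100:
        v=np.where((z[:v[0]-100]>.054)&(z[:v[0]-100]<.07))[0]+100
        if len(v):F.append(c[v[0],u])
A,B,D,F=map(np.array,(A,B,D,F))
for n,E in(('A',A),('B',B),('Dtop',D[:,:2]),('Dbot',D[:,2:]),('F',F)):
    k=np.polyfit(E[:,1],E[:,0],1);print(n,k[0].round(4),'x@-.03',np.polyval(k,-.03).round(4), 'rms',np.std(E[:,0]-np.polyval(k,E[:,1])).round(4))
print(F[:,2].mean())
E
```

```text
A -0.1747 x@-.03 0.5975 rms 0.0074
B -0.2572 x@-.03 0.546 rms 0.0092
Dtop -0.0085 x@-.03 0.5998 rms 0.0002
Dbot -0.0129 x@-.03 0.5401 rms 0.0005
F -0.0211 x@-.03 0.6115 rms 0.0002
0.05520087194907566
```

>>> apply_moves:
  deltas:
    - [0.0018,0,0,-0.004,-1]
    - [0,0,0,0,-1]
    - [0,-0.012,0,0,-1]
    - [0,-0.012,0,0,-1]
    - [0,-0.01,0,0,-1]
    - [0,-0.006,0,0,-1]
    - [0,0,0,0,-1]
    - [0,0,0,0,-1]

```text
t: 11.5
tool_pos: [0.5711, -0.0613, 0.093]
tool_rot: [3.133, 0.023, -0.019]
contact_force: [0.3, 0.3, -7.9]
opening: 0.0096
```

```bash
python3 tilt.py w9.png
```

```text
t 11.5 pos [ 0.5711 -0.0613  0.093 ] head 0.85 Rz [-0.0122 -0.0087 -0.9999]
n 11180 plane z=a x+b y+c (tool) [-0.0118 -0.0026  0.0092] rms 0.0005 rect [ 0.0011 -0.0675] [0.1136 0.054 ] 89.84
world plane [-0.0003 -0.0111  0.0834] org centre world [ 0.5734 -0.0006  0.0832]
world rect [0.5711 0.0061] [0.0541 0.1135] 0.93
```

View pics/w9.png

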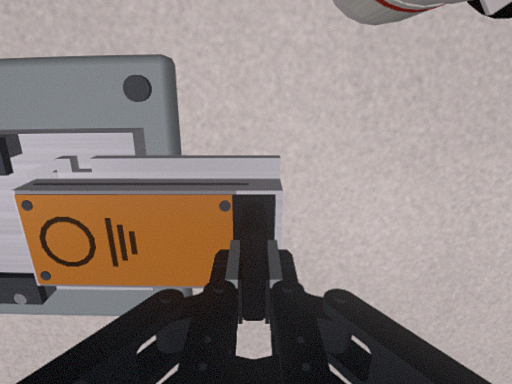

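```bash
python3 - <<'E'
from h import *
d=np.load('w.npz');c=d['c']
for u in range(2,12,2):
    z=c[:,u,2]; g=np.where((z>.060)&(z<.073))[0]
    s=np.split(g,np.where(np.diff(g)>3)[0]+1)
    print(u,[(int(k[0]),int(k[-1]),c[k[0],u].round(4).tolist(),c[k[-1],u].round(4).tolist()) for k in s if len(k)>3])
for u in range(16,44,6):
    z=c[:,u,2]; g=np.where((z>.060)&(z<.073)&(np.arange(384)>260))[0]
    if len(g): print(u,c[g[0],u].round(4),c[g[-1],u].round(4))
    b=np.where((z>.043)&(z<.056)&(np.arange(384)<165))[0];print('   bed',c[b[0],u].round(4),np.median(c[b[8]:b[-8],u,2]) )
D=[];F=[]
for u in range(50,185,3):
    z=c[100:300,u,2]; v=np.where((z>.077)&(z<.09))[0]+100;D.append(np.r_[c[v[0],u,:2],c[v[-1],u,:2]])
D=np.array(D)
for E in(D[:,:2],D[:,2:]):
    k=np.polyfit(E[:,1],E[:,0],1);print('deck',k[0].round(4),np.polyval(k,.04).round(4))
E
```

```text
2 [(137, 175, [0.625, 0.0798, 0.0621], [0.6043, 0.0807, 0.0678]), (272, 302, [0.5343, 0.1049, 0.0609], [0.5146, 0.1059, 0.0671])]
4 [(137, 175, [0.625, 0.0787, 0.0621], [0.604, 0.0801, 0.067]), (272, 303, [0.5349, 0.1026, 0.0617], [0.5138, 0.1047, 0.0671])]
6 [(138, 175, [0.6242, 0.0784, 0.0611], [0.6041, 0.0788, 0.0671]), (272, 303, [0.5345, 0.1018, 0.0611], [0.5135, 0.1036, 0.0667])]
8 [(150, 174, [0.6172, 0.0792, 0.0607], [0.604, 0.0793, 0.0648]), (272, 303, [0.5354, 0.0993, 0.0623], [0.5133, 0.1025, 0.0663])]
10 [(149, 174, [0.6177, 0.0783, 0.06], [0.6039, 0.0784, 0.0644]), (272, 303, [0.5347, 0.0988, 0.0612], [0.5144, 0.0999, 0.0675])]
16 [0.5351 0.0943 0.0615] [0.5142 0.096  0.0671]
   bed [0.6249 0.0847 0.0439] 0.053164770487145685
22 [0.5343 0.0905 0.0613] [0.5166 0.0893 0.0697]
   bed [0.6252 0.0795 0.0456] 0.04981863960404434
28 [0.5343 0.0864 0.0611] [0.5141 0.0878 0.0665]
   bed [0.6251 0.076  0.045 ] 0.05040213822123027
34 [0.5348 0.0788 0.066 ] [0.5153 0.0826 0.0677]
   bed [0.6247 0.0736 0.0431] 0.04978844683104797
40 [0.5281 0.0768 0.0653] [0.5141 0.0791 0.0671]
   bed [0.6249 0.0688 0.0444] 0.050106944457431024
deck -0.0151 0.6007
deck -0.0068 0.5412
```

>>> apply_moves:
  deltas:
    - [-0.0008,0,0.0013,0,-1]
    - [0,0,0,0,-1]
    - [0,0,0,0,-1]
    - [0,-0.004,0,0,-1]
    - [0,-0.006,0,0,-1]
    - [0,-0.006,0,0,-1]
    - [0,-0.004,0,0,-1]
    - [0,0,0,0,-1]

```text
t: 12.55
tool_pos: [0.5699, -0.0404, 0.0915]
tool_rot: [3.133, 0.022, -0.019]
contact_force: [-0.4, 0.4, -6.7]
opening: 0.0102
```

```bash
python3 tilt.py w10.png;python3 -c "
from h import *
o=ctrl.get_obs();print(o['contact_force'],o['wrist_torque'])"
```

```text
t 12.55 pos [ 0.5699 -0.0404  0.0915] head 0.79 Rz [-0.0123 -0.0084 -0.9999]
n 11746 plane z=a x+b y+c (tool) [-0.0118 -0.003   0.0092] rms 0.0005 rect [ 0.0011 -0.0676] [0.1138 0.054 ] 89.91
world plane [-0.0004 -0.0112  0.0821] org centre world [0.5724 0.0209 0.0816]
world rect [0.57   0.0272] [0.0544 0.1137] 0.64
[-0.43339837  0.711595   -6.80063727] [-0.33828092 -0.03019701 -0.00358561]
```

View pics/w10.png

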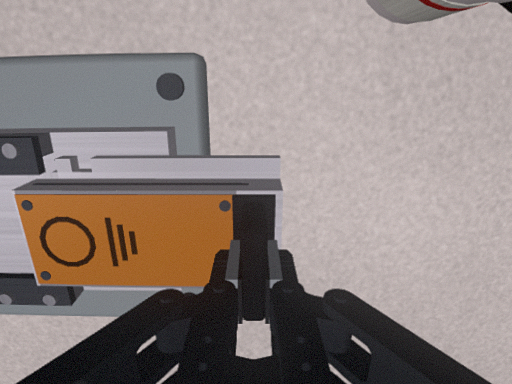

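The nose is about 16 mm inside the mouth (gib ends at (50,150) and (80,290)), with no contact force. I'll carry on in small steps.

>>> apply_moves:
  deltas:
    - [0,-0.004,0,0,-1]
    - [0,-0.005,0,0,-1]
    - [0,-0.005,0,0,-1]
    - [0,-0.005,0,0,-1]
    - [0,-0.005,0,0,-1]
    - [0,-0.004,0,0,-1]
    - [0,0,0,0,-1]
    - [0,0,0,0,-1]

```text
t: 13.6
tool_pos: [0.5695, -0.0106, 0.0912]
tool_rot: [3.133, 0.021, -0.019]
contact_force: [0.3, 0.1, -7.1]
opening: 0.0093
```

```bash
python3 tilt.py w11.png;python3 -c "
from h import *
o=ctrl.get_obs();print(o['contact_force'],o['wrist_torque'])"
python3 - <<'E'
from h import *
d=np.load('w.npz');c=d['c']
for u in range(4,30,6):
    z=c[:,u,2]; g=np.where((z>.064)&(z<.073))[0]
    s=np.split(g,np.where(np.diff(g)>3)[0]+1)
    print(u,[(c[k[0],u].round(4).tolist(),c[k[-1],u].round(4).tolist()) for k in s if len(k)>3])
D=[]
for u in range(50,185,3):
    z=c[100:300,u,2]; v=np.where((z>.076)&(z<.09))[0]+100;D.append(np.r_[c[v[0],u,:2],c[v[-1],u,:2]])
D=np.array(D)
for E in(D[:,:2],D[:,2:]):
    k=np.polyfit(E[:,1],E[:,0],1);print('deck',k[0].round(4),np.polyval(k,.1).round(4))
E
```

```text
t 13.6 pos [ 0.5695 -0.0106  0.0912] head 0.78 Rz [-0.0124 -0.0086 -0.9999]
n 11457 plane z=a x+b y+c (tool) [-0.0115 -0.0035  0.0091] rms 0.0005 rect [ 0.0011 -0.0677] [0.1137 0.0541] 89.89
world plane [-0.0007 -0.012   0.0824] org centre world [0.5725 0.0509 0.0814]
world rect [0.5695 0.0569] [0.0542 0.1137] 0.97
[-0.46862773 -0.032892   -7.00636023] [-0.33132529 -0.03375682  0.03488218]
4 [([0.6246, 0.1246, 0.0661], [0.6033, 0.129, 0.0673]), ([0.535, 0.1497, 0.0643], [0.5134, 0.1542, 0.0665])]
10 [([0.6243, 0.1223, 0.0647], [0.6031, 0.126, 0.0666]), ([0.5341, 0.1453, 0.065], [0.5131, 0.1497, 0.067])]
16 [([0.6245, 0.118, 0.0657], [0.6032, 0.1222, 0.0668]), ([0.5337, 0.1418, 0.0642], [0.5129, 0.1458, 0.0665])]
22 [([0.6244, 0.1149, 0.0653], [0.6032, 0.1186, 0.067]), ([0.5343, 0.1372, 0.0648], [0.5129, 0.1418, 0.0663])]
28 [([0.6245, 0.1108, 0.0661], [0.6032, 0.1151, 0.0668]), ([0.5992, 0.1158, 0.0671], [0.5992, 0.1121, 0.0725]), ([0.5347, 0.132, 0.0663], [0.5139, 0.1367, 0.0672])]
deck -0.0128 0.5992
deck -0.0116 0.5395
```

>>> apply_moves:
  deltas:
    - [0,-0.004,0,0,-1]
    - [0,-0.005,0,0,-1]
    - [0,-0.005,0,0,-1]
    - [0,-0.005,0,0,-1]
    - [0,-0.004,0,0,-1]
    - [0,-0.003,0,0,-1]
    - [0,0,0,0,-1]
    - [0,0,0,0,-1]

```text
t: 14.65
tool_pos: [0.569, 0.0172, 0.091]
tool_rot: [3.133, 0.021, -0.02]
contact_force: [0.1, -0.3, -7.6]
opening: 0.0092
```

```bash
python3 tilt.py w12.png;python3 -c "
from h import *
o=ctrl.get_obs();print(o['contact_force'],o['wrist_torque'])"
```

```text
t 14.65 pos [0.569  0.0172 0.091 ] head 0.78 Rz [-0.0125 -0.0085 -0.9999]
n 11479 plane z=a x+b y+c (tool) [-0.0114 -0.0031  0.0092] rms 0.0005 rect [ 0.001  -0.0675] [0.1137 0.0542] 89.92
world plane [-0.0012 -0.0114  0.0826] org centre world [0.5715 0.0785 0.0811]
world rect [0.5692 0.0847] [0.0544 0.1139] 1.22
[ 0.38772064 -0.33265292 -6.41334503] [-0.29463547 -0.00982366 -0.05528898]
```

View pics/w12.png

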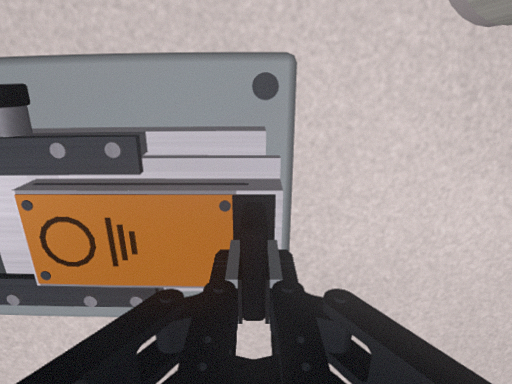

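>>> apply_moves:
  deltas:
    - [0,-0.003,0,0,-1]
    - [0,-0.004,0,0,-1]
    - [0,-0.004,0,0,-1]
    - [0,-0.004,0,0,-1]
    - [0,-0.003,0,0,-1]
    - [0,-0.002,0,0,-1]
    - [0,0,0,0,-1]
    - [0,0,0,0,-1]

```text
t: 15.7
tool_pos: [0.5679, 0.0347, 0.092]
tool_rot: [3.124, 0.023, -0.025]
contact_force: [-1.0, -1.6, -5.9]
opening: 0.0097
```

```bash
python3 tilt.py w13.png;python3 -c "
from h import *
o=ctrl.get_obs();print(o['contact_force'],o['wrist_torque'])"
```

```text
t 15.7 pos [0.5679 0.0347 0.092 ] head 0.84 Rz [-0.0157 -0.0174 -0.9997]
n 11677 plane z=a x+b y+c (tool) [-0.0121 -0.002   0.0092] rms 0.0005 rect [ 0.0011 -0.0676] [0.1137 0.054 ] 89.86
world plane [-0.0036 -0.0192  0.0855] org centre world [0.5706 0.0965 0.0816]
world rect [0.5679 0.1021] [0.0545 0.1136] 1.15
[-0.60078166 -3.14353935 -5.59915229] [-0.57414143  0.12210099  0.08368907]
```

The plunger contact and the slightly nose-down grip are tilting things a little. I'll let go so the carrier settles flat, then regrip.

>>> apply_moves:
  deltas:
    - [0,0,0.001,0,-1]
    - [0,0,0,0,-0.3]
    - [0,0,0,0,0]
    - [0,0,0,0,0]
    - [0,0,0,0,0]
    - [0,0,0,0,0]
    - [0,0,0,0,0]
    - [0,0,0,0,0]

```text
t: 16.75
tool_pos: [0.5724, 0.0361, 0.0961]
tool_rot: [3.127, 0.022, -0.008]
contact_force: [0.7, -0.3, 0.5]
opening: 0.0427
```

```bash
python3 tilt.py w14.png;python3 -c "
from h import *
o=ctrl.get_obs();print(o['contact_force'],o['wrist_torque'])"
```

```text
t 16.75 pos [0.5724 0.0361 0.0961] head 0.79 Rz [-0.0051 -0.0141 -0.9999]
n 10094 plane z=a x+b y+c (tool) [-0.0058  0.0153  0.0162] rms 0.0005 rect [-0.0037 -0.0657] [0.1138 0.0544] 89.58
world plane [0.0005 0.0013 0.0796] org centre world [0.5713 0.0981 0.08  ]
world rect [0.5677 0.1015] [0.0544 0.1138] 1.22
[ 0.24026621  0.35677063 -0.67979444] [-0.00472676 -0.00305259  0.00784202]
```

View pics/w14.png

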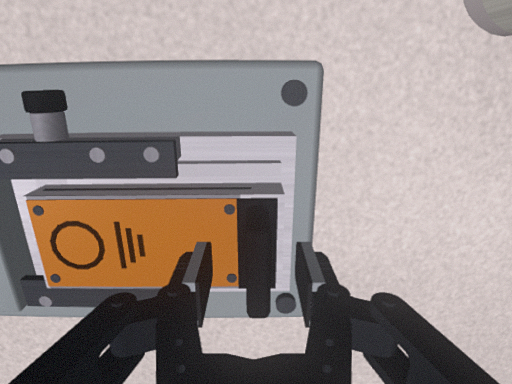

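>>> apply_moves:
  deltas:
    - [-0.0033,0,0.004,0,0]
    - [0,0,0.004,0,0]
    - [0,0,0,0,0]
    - [0,0,0,0,-1]
    - [0,0,0,0,-1]
    - [0,0,0,0,-1]
    - [0,0,0,0,-1]
    - [0,0,0,0,-1]
  grip_force: 60

```text
t: 17.8
tool_pos: [0.5683, 0.0351, 0.0875]
tool_rot: [3.127, 0.022, -0.01]
contact_force: [0.2, -2.1, -0.2]
opening: 0.011
```

```bash
python3 tilt.py w15.png;python3 -c "
from h import *
o=ctrl.get_obs();print(o['contact_force'],o['wrist_torque'])"
```

```text
t 17.8 pos [0.5683 0.0351 0.0875] head 0.79 Rz [-0.0065 -0.0149 -0.9999]
n 13103 plane z=a x+b y+c (tool) [-0.0068  0.0139  0.0073] rms 0.0005 rect [ 0.0004 -0.068 ] [0.1137 0.0546] 89.97
world plane [ 0.0002 -0.001   0.0802] org centre world [0.5701 0.1013 0.0802]
world rect [0.5677 0.1033] [0.0546 0.1143] 0.82
[-0.51557177 -1.35576175  1.59186598] [0.17794756 0.10196803 0.17505233]
```

>>> apply_moves:
  deltas:
    - [0,-0.003,0,0,-1]
    - [0,-0.003,0,0,-1]
    - [0,-0.003,0,0,-1]
    - [0,-0.003,0,0,-1]
    - [0,0,0,0,-1]
    - [0,0,0,0,-1]
    - [0,0,0,0,-1]
    - [0,0,0,0,-1]

```text
t: 18.85
tool_pos: [0.5685, 0.0379, 0.0903]
tool_rot: [3.106, 0.023, -0.013]
contact_force: [-0.8, -2.6, 1.2]
opening: 0.0112
```

```bash
python3 tilt.py w16.png;python3 -c "
from h import *
o=ctrl.get_obs();print(o['contact_force'],o['wrist_torque'])"
```

```text
t 18.85 pos [0.5685 0.0379 0.0903] head 0.83 Rz [-0.0081 -0.0358 -0.9993]
n 12042 plane z=a x+b y+c (tool) [-0.0074  0.014   0.0073] rms 0.0005 rect [ 0.0003 -0.0679] [0.1136 0.0544] 89.82
world plane [-0.0008 -0.0217  0.0842] org centre world [0.5707 0.1005 0.0816]
world rect [0.5677 0.1057] [0.0544 0.114 ] 1.02
[-0.91079519 -2.76901014  0.26487938] [0.17155518 0.14236266 0.13121294]
```

>>> apply_moves:
  deltas:
    - [0,0,0.002,0,-1]
    - [0,0,0.002,0,-1]
    - [0,0,0.002,0,-1]
    - [0,0,0.002,0,-1]
    - [0,-0.003,0.002,0,-1]
    - [0,-0.003,0.002,0,-1]
    - [0,-0.003,0.002,0,-1]
    - [0,-0.003,0.002,0,-1]

```text
t: 19.9
tool_pos: [0.5716, 0.0381, 0.0891]
tool_rot: [3.084, 0.028, -0.012]
contact_force: [-7.7, -13.3, 13.6]
opening: 0.011
```

```bash
python3 -c "
from h import *
o=ctrl.get_obs();print(o['contact_force'],o['wrist_torque'])";python3 tilt.py w17.png
```

```text
[ -7.66204881 -13.32835361  13.61014691] [-0.5960353   1.43277747  0.64494324]
t 19.9 pos [0.5716 0.0381 0.0891] head 1.04 Rz [-0.0075 -0.0576 -0.9983]
n 12458 plane z=a x+b y+c (tool) [-0.0079  0.0449  0.0074] rms 0.0005 rect [-0.001  -0.0684] [0.1141 0.0546] 88.61
world plane [-0.0004 -0.0126  0.0824] org centre world [0.5725 0.1013 0.0809]
world rect [0.5694 0.1061] [0.0548 0.1141] 2.43
```

>>> apply_moves:
  deltas:
    - [0,0,0,0,0]
    - [0,0,0,0,0]
    - [0,0,0,0,0]
    - [0,0.002,-0.02,0,0]
    - [0,0.002,-0.02,0,0]
    - [0,0.01,0,0,-1]
    - [0,0.015,0,0,-1]
    - [0,0.01,0,0,-1]

```text
t: 20.95
tool_pos: [0.5738, 0.0005, 0.1352]
tool_rot: [3.085, 0.03, -0.006]
contact_force: [0.1, -1.4, 0.1]
opening: 0.0001
```

```bash
python3 -c "
from h import *
o=ctrl.get_obs();print(o['contact_force'],o['wrist_torque'])";python3 tilt.py w18.png
```

```text
[ 0.07303245 -1.41669876  0.10739456] [ 0.03632129 -0.03694947 -0.03457181]
t 20.95 pos [5.738e-01 5.000e-04 1.352e-01] head 1.1 Rz [-0.0033 -0.0569 -0.9984]
n 7769 plane z=a x+b y+c (tool) [-0.0041  0.0579  0.0553] rms 0.0006 rect [-0.0027 -0.1085] [0.1127 0.0533] 88.65
world plane [-0.0003  0.001   0.0801] org centre world [0.5705 0.0986 0.08  ]
world rect [0.5688 0.106 ] [0.0533 0.1128] 2.45
```

View pics/w18.png

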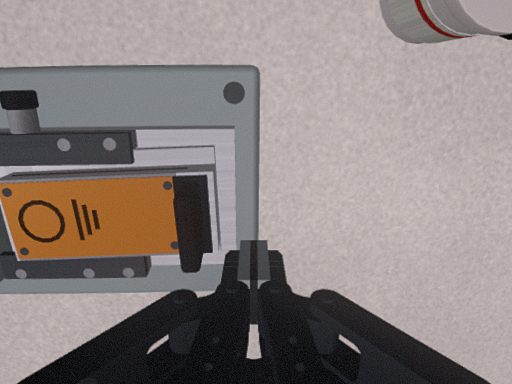

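>>> apply_moves:
  deltas:
    - [-0.007,0,0,0,-1]
    - [-0.0065,0,0.01,0,-1]
    - [0,0,0.015,0,-1]
    - [0,0,0.012,0,-1]
    - [0,0,0.005,0,-1]
    - [0,0,0,0,-1]
    - [0,-0.006,0,0,-1]
    - [0,-0.004,0,0,-1]
  grip_force: 100

```text
t: 22.0
tool_pos: [0.5573, 0.0074, 0.0872]
tool_rot: [3.085, 0.028, -0.013]
contact_force: [0.9, -0.1, 1.0]
opening: 0.0005
```

```bash
python3 -c "
from h import *
o=ctrl.get_obs();print(o['contact_force'],o['wrist_torque'])";python3 tilt.py w19.png
```

```text
[ 0.92154161 -0.13457442  1.00134861] [ 0.04317652 -0.01197736 -0.02409341]
t 22.0 pos [0.5573 0.0074 0.0872] head 1.02 Rz [-0.008  -0.0565 -0.9984]
n 11610 plane z=a x+b y+c (tool) [-0.0086  0.057   0.0072] rms 0.0006 rect [ 0.0134 -0.0906] [0.0972 0.0544] 88.61
world plane [-0.0005  0.0006  0.0802] org centre world [0.5706 0.0908 0.08  ]
world rect [0.569 0.098] [0.0545 0.0972] 2.41
```

View pics/w19.png

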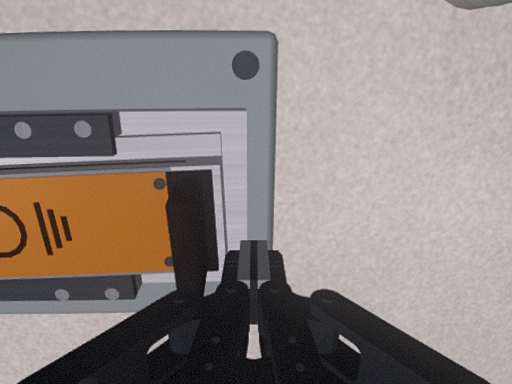

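>>> apply_moves:
  deltas:
    - [0.001,-0.006,0,0,-1]
    - [0,-0.005,0,0,-1]
    - [0,-0.004,0,0,-1]
    - [0,-0.003,0,0,-1]
    - [0,-0.003,0,0,-1]
    - [0,-0.003,0,0,-1]
    - [0,-0.004,0,0,-1]
    - [0,-0.004,0,0,-1]

```text
t: 23.05
tool_pos: [0.5577, 0.0274, 0.0878]
tool_rot: [3.052, 0.032, -0.017]
contact_force: [-0.3, -5.7, 0.2]
opening: 0.0001
```

```bash
python3 -c "
from h import *
o=ctrl.get_obs();print(o['contact_force'],o['wrist_torque'])";python3 tilt.py w20.png
```

```text
[-0.32758791 -5.73419973  0.18940507] [-0.76452178  0.01407007  0.04831338]
t 23.05 pos [0.5577 0.0274 0.0878] head 1.17 Rz [-0.01   -0.0898 -0.9959]
n 12750 plane z=a x+b y+c (tool) [-0.0113  0.0908  0.0079] rms 0.0006 rect [ 0.0126 -0.0848] [0.1029 0.0544] 89.12
world plane [-0.0006  0.0009  0.0803] org centre world [0.57   0.1034 0.08  ]
world rect [0.5686 0.112 ] [0.0545 0.1032] 2.05
```

View pics/w20.png

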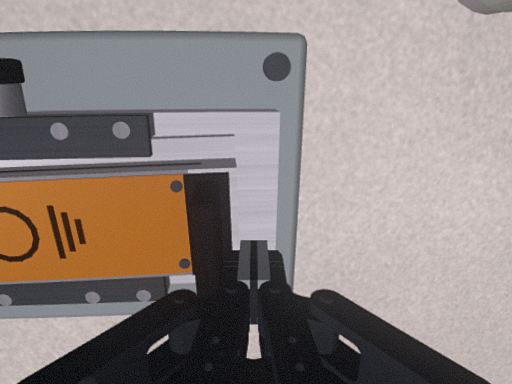

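```bash
cat > hm.py <<'E'
from h import *
c=np.load('w.npz')['c'];z=c[...,2]
m=(z>.106)&(z<.118)&(c[...,1]<.1);m[260:]=0
m=cv2.morphologyEx(m.astype(np.uint8),cv2.MORPH_OPEN,np.ones((3,3),np.uint8))>0
P=c[m];
if len(P): print('handle top',len(P),P[:,:2].min(0).round(4),P[:,:2].max(0).round(4),np.round(cv2.minAreaRect(P[:,:2].astype(np.float32))[:3],4) if 0 else '', 'ymid per col-x', [(round(x,3),P[abs(P[:,0]-x)<.003][:,1].min().round(4),P[abs(P[:,0]-x)<.003][:,1].max().round(4)) for x in (.575,.585,.592) if (abs(P[:,0]-x)<.003).any()])
# gib R front end
g=(z>.063)&(z<.072)&(c[...,0]>.606)&(c[...,0]<.622)&(c[...,1]>.05);print('gib front y',np.percentile(c[g][:,1],1).round(4))
E
python3 hm.py
```

```text
handle top 1922 [0.5672 0.0212] [0.5966 0.055 ]  ymid per col-x [(0.575, np.float64(0.0426), np.float64(0.0545)), (0.585, np.float64(0.0429), np.float64(0.0549)), (0.592, np.float64(0.0432), np.float64(0.055))]
gib front y 0.079
```

>>> apply_moves:
  deltas:
    - [0,-0.005,0,0,-1]
    - [0,-0.005,0,0,-1]
    - [0,-0.005,0,0,-1]
    - [0,-0.005,0,0,-1]
    - [0,-0.005,0,0,-1]
    - [0,-0.006,0,0,-1]
    - [0,-0.006,0,0,-1]
    - [0,-0.006,0,0,-1]

```text
t: 24.1
tool_pos: [0.5553, 0.0321, 0.0917]
tool_rot: [2.961, 0.033, -0.038]
contact_force: [-3.5, -23.4, 5.4]
opening: -0.0001
```

```bash
python3 -c "
from h import *
o=ctrl.get_obs();print(o['contact_force'],o['wrist_torque'])";python3 tilt.py w21.png; python3 hm.py
```

```text
[ -3.51971784 -23.39704076   5.42904974] [-3.392853    0.47949633 -0.00736564]
t 24.1 pos [0.5553 0.0321 0.0917] head 1.15 Rz [-0.0232 -0.179  -0.9836]
n 13158 plane z=a x+b y+c (tool) [-0.0266  0.1641  0.0091] rms 0.0006 rect [ 0.0146 -0.0813] [0.0543 0.0939] 0.35
world plane [-0.0005 -0.0167  0.0835] org centre world [0.5693 0.1079 0.0814]
world rect [0.568  0.1132] [0.0544 0.0952] 0.91
handle top 2117 [0.5612 0.02  ] [0.5943 0.0605]  ymid per col-x [(0.575, np.float64(0.0483), np.float64(0.0604)), (0.585, np.float64(0.0486), np.float64(0.0605)), (0.592, np.float64(0.0485), np.float64(0.0602))]
gib front y 0.0792
```

View pics/w21.png

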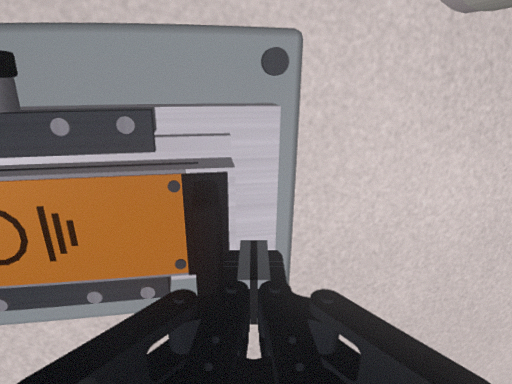

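>>> apply_moves:
  deltas:
    - [0,-0.006,0,0,-1]
    - [0,0.006,0,0,-1]
    - [0,0.01,0,0,-1]
    - [0,0.01,-0.01,0,-1]
    - [0,0,-0.03,0,-1]
    - [0,0,-0.03,0,-1]
    - [0,0,0,0,-1]
    - [0,0,0,0,-1]

```text
t: 25.15
tool_pos: [0.5575, 0.0202, 0.1692]
tool_rot: [2.952, 0.033, -0.039]
contact_force: [-1.0, 0.4, -0.4]
opening: -0.0
```

```bash
python3 -c "
from h import *
o=ctrl.get_obs();print(o['contact_force'],o['wrist_torque'])";python3 tilt.py w22.png; python3 hm.py
```

```text
[-0.97501493  0.44759842 -0.37145766] [ 0.160449    0.00776189 -0.04341649]
t 25.15 pos [0.5575 0.0202 0.1692] head 1.12 Rz [-0.024  -0.1887 -0.9817]
n 7738 plane z=a x+b y+c (tool) [-0.0296  0.1934  0.091 ] rms 0.0006 rect [ 0.0145 -0.1173] [0.0533 0.1118] 0.51
world plane [0.0008 0.0018 0.0793] org centre world [0.5686 0.1157 0.08  ]
world rect [0.5677 0.1228] [0.0536 0.1138] 0.37
handle top 1334 [0.5444 0.047 ] [0.594  0.0596]  ymid per col-x [(0.575, np.float64(0.0474), np.float64(0.0595)), (0.585, np.float64(0.0475), np.float64(0.0596)), (0.592, np.float64(0.048), np.float64(0.0594))]
gib front y 0.0795
```

View pics/w22.png

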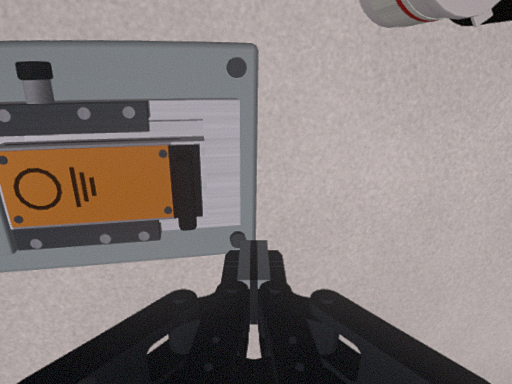

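>>> apply_moves:
  deltas:
    - [0,-0.02,-0.004,0,-1]
    - [0,-0.025,-0.005,0,-1]
    - [0,-0.02,-0.004,0,-1]
    - [0,-0.01,-0.002,0,-1]
    - [0,0,0,0,-1]
    - [0,0,0,0,-1]
    - [0,0,0,0,-1]
    - [0,0,0,0,-1]

```text
t: 26.2
tool_pos: [0.5536, 0.1007, 0.165]
tool_rot: [2.951, 0.032, -0.05]
contact_force: [-0.8, -0.1, -0.9]
opening: 0.0001
```

```bash
python3 tilt.py w23.png; python3 hm.py; python3 - <<'E'
from h import *
im=cv2.imread('pics/w23.png');cv2.imwrite('pics/w23z.png',cv2.resize(im[60:260,0:260],None,fx=3,fy=3,interpolation=cv2.INTER_CUBIC)[:600,:780])
E
```

```text
t 26.2 pos [0.5536 0.1007 0.165 ] head 1.06 Rz [-0.0315 -0.189  -0.9815]
n 7075 plane z=a x+b y+c (tool) [-0.036   0.1919  0.0867] rms 0.0006 rect [ 0.0175 -0.0369] [0.053  0.1114] 0.16
world plane [-0.0002  0.0001  0.08  ] org centre world [0.5694 0.1164 0.0799]
world rect [0.5677 0.1222] [0.0531 0.1133] 0.91
handle top 1244 [0.5444 0.0475] [0.5939 0.0597]  ymid per col-x [(0.575, np.float64(0.0477), np.float64(0.0595)), (0.585, np.float64(0.0477), np.float64(0.0596)), (0.592, np.float64(0.0479), np.float64(0.0597))]
gib front y 0.0801
```

View pics/w23z.png

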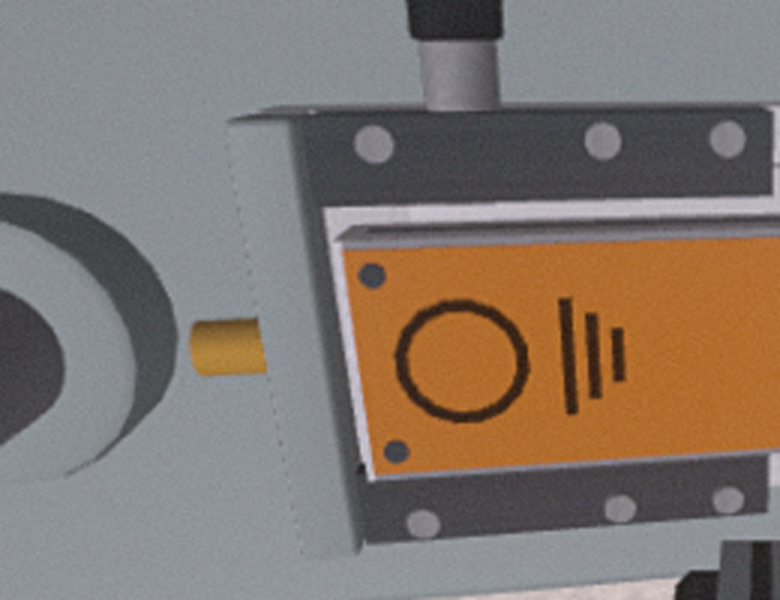

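View pics/w23.png

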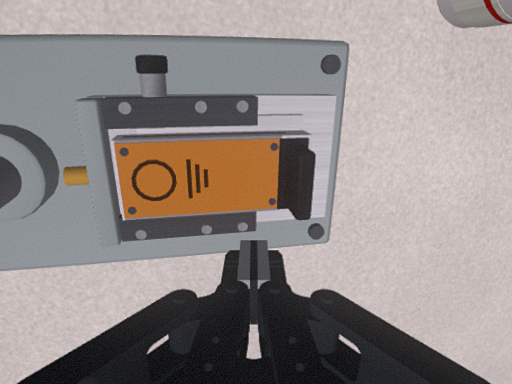

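```bash
python3 - <<'E'
from h import *
d=np.load('w.npz');c=d['c']
for r in (140,150,160,170,180,190,200,210):
    print(r,[(u,round(float(c[r,u,1]),4),round(float(c[r,u,2]),4)) for u in range(98,128,2)])
E
```

```text
140 [(98, 0.1919, 0.0742), (100, 0.1905, 0.0749), (102, 0.1893, 0.0745), (104, 0.1882, 0.0735), (106, 0.1882, 0.0683), (108, 0.1884, 0.0624), (110, 0.188, 0.0582), (112, 0.1818, 0.0779), (114, 0.1801, 0.0799), (116, 0.179, 0.0791), (118, 0.1775, 0.0797), (120, 0.1763, 0.0792), (122, 0.1751, 0.0789), (124, 0.1737, 0.0794), (126, 0.1724, 0.0792)]
150 [(98, 0.1929, 0.0741), (100, 0.1914, 0.0748), (102, 0.1901, 0.0747), (104, 0.1893, 0.0727), (106, 0.1885, 0.0707), (108, 0.1879, 0.0677), (110, 0.189, 0.0579), (112, 0.1822, 0.0797), (114, 0.1809, 0.08), (116, 0.1794, 0.0808), (118, 0.1783, 0.0798), (120, 0.177, 0.0799), (122, 0.1756, 0.0801), (124, 0.1739, 0.082), (126, 0.1725, 0.0822)]
160 [(98, 0.1939, 0.074), (100, 0.1926, 0.0741), (102, 0.1912, 0.0742), (104, 0.1896, 0.075), (106, 0.189, 0.0724), (108, 0.1888, 0.0678), (110, 0.189, 0.0617), (112, 0.1885, 0.0579), (114, 0.1819, 0.0794), (116, 0.1803, 0.0803), (118, 0.179, 0.0802), (120, 0.1776, 0.0808), (122, 0.1766, 0.0793), (124, 0.1752, 0.0796), (126, 0.1737, 0.0803)]
170 [(98, 0.1947, 0.0747), (100, 0.1939, 0.0729), (102, 0.192, 0.
[... 957 characters left out ...]
, 0.0791)]
200 [(98, 0.1978, 0.0753), (100, 0.1968, 0.0738), (102, 0.1954, 0.0738), (104, 0.1936, 0.0755), (106, 0.1927, 0.0736), (108, 0.1912, 0.0741), (110, 0.19, 0.0733), (112, 0.1885, 0.0735), (114, 0.1883, 0.069), (116, 0.1882, 0.0637), (118, 0.1878, 0.0591), (120, 0.1815, 0.0792), (122, 0.18, 0.0796), (124, 0.1786, 0.0795), (126, 0.177, 0.0806)]
210 [(98, 0.1994, 0.0737), (100, 0.1981, 0.0734), (102, 0.1967, 0.0732), (104, 0.1947, 0.0754), (106, 0.1934, 0.0749), (108, 0.1924, 0.0734), (110, 0.1909, 0.0736), (112, 0.1896, 0.0731), (114, 0.1885, 0.0722), (116, 0.1883, 0.0673), (118, 0.1881, 0.0624), (120, 0.1877, 0.0576), (122, 0.181, 0.0792), (124, 0.1796, 0.0792), (126, 0.178, 0.0803)]
```

The carrier looks home. The stop face is at y=0.1885, the flange top (z 0.058) meets it with no floor showing between, and handle centre + 135 mm gives 0.1887. Next I'll check the plunger knob against the first picture.

```bash
python3 - <<'E'
from h import *
for f in('wrist0.npz','w.npz'):
    d=np.load(f);c=d['c'];img=d['img'].astype(int)
    m=(c[...,0]>.625)&(c[...,0]<.67)&(c[...,1]>.13)&(c[...,1]<.175)&(c[...,2]>.045)&(c[...,2]<.08)
    P=c[m];print(f,len(P),P.min(0).round(4) if len(P) else '',P.max(0).round(4) if len(P) else '')
    if len(P):
        top=P[P[:,2]>np.percentile(P[:,2],40)];
        print('x pct',np.percentile(P[:,0],[1,50,95,99]).round(4), 'y',np.percentile(P[:,1],[1,50,99]).round(4))
    dark=m&(img.sum(-1)<130)
    if dark.any(): Q=c[dark];print('black cap x',np.percentile(Q[:,0],[2,50,98]).round(4),len(Q))
E
```

```text
wrist0.npz 399 [0.6253 0.1436 0.053 ] [0.6504 0.1542 0.0666]
x pct [0.6254 0.6386 0.6491 0.6501] y [0.1442 0.1491 0.1541]
black cap x [0.6393 0.6447 0.6501] 190
w.npz 1150 [0.625  0.1435 0.0543] [0.6518 0.1654 0.0674]
x pct [0.6252 0.6398 0.6504 0.6514] y [0.1439 0.1533 0.164 ]
black cap x [0.6405 0.6446 0.6508] 253
```

The cap stands as far out as at the start, which fits the plunger being sprung out. To be sure of firm pressing I'll repeat one moderate push, centred on the handle.

>>> apply_moves:
  deltas:
    - [0.008,0.025,0,0,-1]
    - [0.008,0.03,0.003,0,-1]
    - [0,0.03,0.006,0,-1]
    - [0,0.022,0.004,0,-1]
    - [0,0,0.02,0,-1]
    - [0,0,0.02,0,-1]
    - [0,0,0.015,0,-1]
    - [0,0,0,0,-1]

```text
t: 27.25
tool_pos: [0.5692, -0.0198, 0.1126]
tool_rot: [2.952, 0.033, -0.054]
contact_force: [-0.4, -0.5, 0.1]
opening: 0.0
```

```bash
python3 tilt.py w24.png|head -1; python3 hm.py
```

```text
t 27.25 pos [ 0.5692 -0.0198  0.1126] head 1.06 Rz [-0.034  -0.1877 -0.9816]
handle top 1277 [ 0.5693 -0.0192] [0.5939 0.0593]  ymid per col-x [(0.575, np.float64(0.0472), np.float64(0.0587)), (0.585, np.float64(0.0474), np.float64(0.0593)), (0.592, np.float64(0.0475), np.float64(0.0589))]
gib front y 0.0786
```

View pics/w24.png

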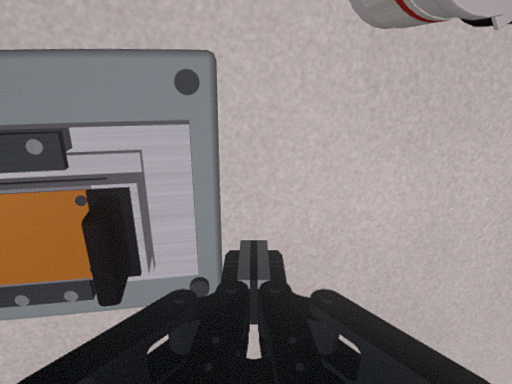

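>>> apply_moves:
  deltas:
    - [0,-0.015,0.005,0,-1]
    - [0,-0.015,0.005,0,-1]
    - [0,-0.006,0.003,0,-1]
    - [0,0,0,0,-1]
    - [0,-0.004,0,0,-1]
    - [0,-0.004,0,0,-1]
    - [0,-0.004,0,0,-1]
    - [0,-0.004,0,0,-1]

```text
t: 28.3
tool_pos: [0.5699, 0.0313, 0.0924]
tool_rot: [2.947, 0.035, -0.045]
contact_force: [0.0, -13.8, 2.1]
opening: -0.0
```

>>> apply_moves:
  deltas:
    - [0,-0.004,0,0,-1]
    - [0,-0.004,0,0,-1]
    - [0,-0.005,0,0,-1]
    - [0,-0.005,0,0,-1]
    - [0,-0.005,0,0,-1]
    - [0,-0.005,0,0,-1]
    - [0,-0.005,0,0,-1]
    - [0,-0.005,0,0,-1]

```text
t: 29.3
tool_pos: [0.5698, 0.0298, 0.0939]
tool_rot: [2.862, 0.027, -0.057]
contact_force: [-1.4, -16.4, 3.6]
opening: -0.0002
```

```bash
python3 tilt.py w25.png; python3 hm.py
```

```text
t 29.3 pos [0.5698 0.0298 0.0939] head 0.74 Rz [-0.0361 -0.2758 -0.9605]
n 12587 plane z=a x+b y+c (tool) [-0.0439  0.2869  0.0145] rms 0.0006 rect [-0.0001 -0.0814] [0.0875 0.0544] 89.89
world plane [0.0009 0.0006 0.0794] org centre world [0.569  0.1068 0.08  ]
world rect [0.568  0.1104] [0.0549 0.0907] 1.26
handle top 1239 [0.5759 0.0183] [0.5944 0.0597]  ymid per col-x [(0.575, np.float64(0.0183), np.float64(0.0258)), (0.585, np.float64(0.0473), np.float64(0.0596)), (0.592, np.float64(0.0479), np.float64(0.0597))]
gib front y 0.0794
```

>>> apply_moves:
  deltas:
    - [0,0.008,0,0,-1]
    - [0,0.012,0,0,-1]
    - [0,0.015,-0.01,0,-1]
    - [0,0,-0.03,0,-1]
    - [0,0,-0.04,0,-1]
    - [0,0,-0.03,0,-1]
    - [0,0,0,0,-1]
    - [0,0,0,0,-1]

```text
t: 30.35
tool_pos: [0.575, 0.0235, 0.2156]
tool_rot: [2.864, 0.024, -0.054]
contact_force: [-0.4, -0.3, 0.2]
opening: 0.0
```

```bash
python3 tilt.py w26.png; python3 hm.py; python3 -c "
from h import *
p=ctrl.get_image('scene');save(p,'c26.png');c=cloud(p)
for n in('pot_dark','pot_white','ink_cup'):
    print(n,[(np.round(d['extent']),round(d['confidence'],2)) for d in ctrl.search_frame(p,n)][:1])
print(ctrl.get_obs()['contact_force'])"
```

```text
t 30.35 pos [0.575  0.0235 0.2156] head 0.64 Rz [-0.0344 -0.2742 -0.9611]
n 5523 plane z=a x+b y+c (tool) [-0.04    0.2876  0.1415] rms 0.0007 rect [-0.0007 -0.1322] [0.1089 0.0525] 89.7
world plane [-0.0005  0.0029  0.0799] org centre world [0.5689 0.1159 0.08  ]
world rect [0.5679 0.1223] [0.0527 0.1128] 0.98
handle top 901 [0.5445 0.0472] [0.5943 0.0597]  ymid per col-x [(0.575, np.float64(0.0479), np.float64(0.0595)), (0.585, np.float64(0.0475), np.float64(0.0597)), (0.592, np.float64(0.0477), np.float64(0.0594))]
gib front y 0.0799
pot_dark [(array([218., 247.,  29.,  34.]), 0.71)]
pot_white [(array([247., 243.,  23.,  34.]), 0.97)]
ink_cup [(array([299., 198.,  51.,  27.]), 0.75)]
[-0.08817403  0.57114719 -0.07895114]
```

View pics/w26.png

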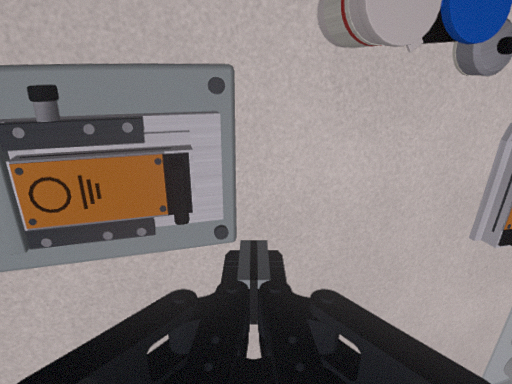

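View pics/c26.png

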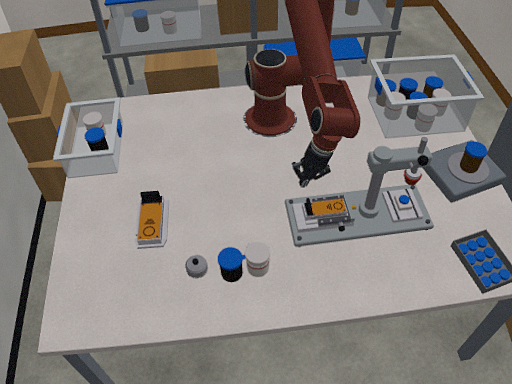

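The carrier sits home in the track (plate centre (80,192), handle outside at (180,190)). The arm is clear of everything, and the pots and cup stand where they were.

```bash
python3 -c "
from h import *
print(ctrl.finish_job())"
```

```text
the job is handed in; nothing more can be done
None
```

The smaller carrier is loaded fully home in the track, nose first with its handle outside. I handed the job in at about 30 s; no verdict is reported.

**What I did:** I gripped the carrier by its handle, carried it to the open end and slid it in. On the plunger it skewed to about 1.5°. I then let go and pushed the handle from behind with closed fingers. The push reached 23 N at the end of one call, and a second push ended at 16 N with the carrier not moving. The arm then backed off clear of everything.

**Last checks that agreed:**
- **Against the stop:** handle centre plus 135 mm puts the nose within about 1 mm of the stop face, and no bed floor showed between them.
- **Alignment:** the carrier is about 1 mm off the centre line at most. It is in line within about 0.1° and level within 0.003 rad.
- **Bystanders:** the pots and the ink cup look unmoved in the last picture.

**Weak points:**
- **Plunger:** I could not see it directly. Its cap stands as far out as at the start, and the carrier is at the right depth for the notch.
- **Force on the stop:** it was inferred from the push on the tool, not measured.
- **Ink cup:** in the final picture the network reported the ink cup on the printer, which is wrong. The picture shows the cup still at its place.
- **Gripper tilt:** pushing left the gripper tilted about 16° from vertical, with no effect on the carrier.

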